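# Tighten the gear-case cover in cross order

## Robot

A 6-joint arm with a two-finger parallel gripper is mounted at the origin on the work surface. World frame = base frame: x ahead of the robot, y to its left, z up, the work surface at z = 0. Lengths are in m, angles in rad, forces in N, time in s.
With the tool pointing down it reaches from about 0.25 to 0.775 m from the base axis. Payload 4 kg.
Tool frame: the origin (TCP) lies between the finger pads; the fingertips stand 22 mm ahead of it and the grasp point (between the pads) lies 3 mm ahead of it (manip.tip_reach is the distance from the TCP to the fingertips, in m); z points along the fingers, y is the line along which they close (so a half turn about z gives the same grasp; the last joint's range is limited). The gripper opens to 85 mm and grips with 20 to 120 N. Pads are 22 mm wide; open, the fingers measure 114 mm over their backs; the gripper's body (76 mm by 85 mm) begins 54 mm behind the grasp point. The pads swing forward as they close: fully open they stand 13 mm farther back than shut.
Start: joints at [-1.277, 0.087, 1.371, -0, 1.684, -0.103], TCP at [0.213, -0.507, 0.253] pointing down, gripper open.
Joint ranges: [-3.1, 3.1], [-0.76, 2.03], [0.27, 2.55], [-1.08, 4.22], [0.17, 2.65], [-2.57, 2.57]. Speed limits (rad/s): [2.79, 2.79, 3.14, 3.14, 3.14, 3.14].

## Interface

Orientations are given as a rotation vector (axis times angle).
In Python, from cell import read_state, eyes, job, manip gives the robot as it stands.
- The arm moves only by the tool servo_tool, never from a script. Its argument "moves" is one flat list of numbers, 7 for each row, row after row: the shift along the tool's x, y, z normalised to -1 to 1, where 1 is 0.025 m, then the turn, a rotation vector about the tool's x, y, z normalised to -1 to 1, where 1 is pi/4 rad, then the gripper's target within -1 to 1 (fully open at 1, half-way at 0, shut at -1). In form: [dx, dy, dz, wx, wy, wz, claw, dx, dy, dz, wx, wy, wz, claw, ...]. A call has 1 to 20 rows; each row shifts and turns the commanded pose from where the row before left it, along the tool's axes as they then stand; what a row does not reach is not made up. A row lasts 1/12 s, in which the tool goes at most 41.7 mm and 7.16 degrees, less where a joint would pass 70% of its speed; a pose out of reach is approached as far as the arm can. A call with a number of a shift or a turn outside -1 to 1 is refused whole. A call with a gripper value outside its range is refused whole. The fingers move at their own pace and stop on an object; "force" is the grip in N (left out, the last holds). Time passes only in rows, so rows that do not move let the fingers close. It gives the time, the measured TCP pose, the force, the opening and the grip force at its end, in the units of the state.
- read_state(): the state, without advancing time (a new reading comes with each control period).
- eyes.capture(name): name is "side" or "top" or "wrist"; returns a dict with "pixels" (480x640x3 uint8, blue, green, red), "z_map" (480x640 float32, m along the optical axis (not along the pixel's ray), 0 where there is no reading), "fovy" (degrees; the focal length in pixels is half the picture's height over the tangent of half this angle, whatever the lens; pixels are square), "cx", "cy" (the principal point, pixels), "eye" and "rotation" of the camera in the world. Camera axes: x right, y down, z forward; pixel columns grow to the right and rows downward; lengths in m; the calibration is good to about 2 mm. A picture is of the moment at which its call begins.
- job.hand_in(): hands the job in; it is judged then, once.
The state is a dict: "time_s": time; "joint_pos": joint angles; "dq": joint speeds; "joint_efforts": joint torques, N m; "ee_pos": TCP position; "tool_rot": TCP orientation; "ft_force": force on the tool from outside, world axes, zero at the start; "torque": the same for the moment, N m; "width": finger opening in m; "finger_force": force on a finger pad.
Only numpy, scipy, OpenCV 4.12 (cv2) and the standard library are available. Lean on these libraries where they do the work, as an engineer would, in place of code of your own. Each camera call takes 0.05 s, during which the arm holds its last target. There are 200 camera calls.

## Task

Take the T-handle key from the wooden stand and use it to tighten the four square-head bolts of the gear-case cover evenly, in cross order: first give every bolt about an eighth of a turn clockwise, each time going to the opposite bolt before its neighbours, then go round again in cross order until each one just comes up firm, without overtightening. Do not ram or press the key hard on the bolts or touch the case with the hand, leave the other things on the bench alone, and finish by standing the key back down in its square hole in the stand and letting go.

Things in the scene. Friction and masses are not known exactly. Their poses are not given: they have to be found in the camera images.
- key: T-handle socket key of plain steel, 102 mm tall, 0.25 to 0.4 kg, standing upright, socket down, in the stand. Origin: centre of its foot (open end of the socket); z up the 16 mm round shank; x along the cross bar. The foot is a square socket, outside 27 mm, inside 19 mm, 21 mm deep, flats parallel to the key's x and y.
- key_grip (a point): centre of the key's grip, 85 mm above its foot, axes as the key: a steel block 26 (x) x 22 (y) x 34 mm (z), to be taken from above by its two flat y faces. The round cross bar (10 mm thick, 130 mm long over all) goes through it along x at this height.
- stand: wooden block 130 (x) x 64 (y) x 45 mm high, fixed on the bench; origin at the centre of its underside. Three short drills stand at its +x end, up to 80 mm above the bench.
- stand_hole (a point): centre of the mouth of the stand's square hole, on its top face (45 mm above the bench); axes as the stand. The hole is 33 mm wide with flats along the stand's x and y, 25 mm deep with a solid floor, edges bevelled by 2 mm. The key starts with its foot on this floor and its cross bar along the stand's x.
- gearbox: fixed dark iron gear case, 150 x 150 mm and 50 mm high with a round steel cover (140 mm, 12 mm thick) on top; origin at the centre of its underside. A low round boss (40 mm wide, 6 mm high) is at the middle of the cover. Four square-head bolts stand round it, at the corners of a 68 mm square.
- bolt1_seat (a point): on the axis of bolt 1 (+x +y corner of the case), at the top of its 32 mm washer, 64.5 mm above the bench; axes as the case, does not turn. Opposite bolt: 3. The head above is 16 mm square, 14 mm high, its top 2.5 mm bevelled to 12 mm square, with a blunt cone (12 to 8 mm wide, 4 mm high) on top. Fully engaged, the key's foot is at the washer.
- bolt1 (a joint): turn of bolt 1 in rad, growing clockwise from above (tightening). At 0 its flats lie within 0.4 rad (20 degrees) of the case's x and y, either way: not exactly known. Starts loose at 0 to 0.2; turns against a steady 0.08 N m until it comes up firm, which differs from bolt to bolt (from 1.1 to 1.4) and must be felt. Stays where it is left.
- bolt1_twist (a joint): elastic clockwise twist of bolt 1 with its seat under the key, in rad, on top of its turn: 0 when let go, 0.03 while it runs; 2.5 N m per rad. Climbs once the bolt is firm; more than 0.25 (about 0.6 N m) is overtightening.
- bolt2_seat (a point): on the axis of bolt 2 (-x +y corner of the case), at the top of its 32 mm washer, 64.5 mm above the bench; axes as the case, does not turn. Opposite bolt: 4. The head above is 16 mm square, 14 mm high, its top 2.5 mm bevelled to 12 mm square, with a blunt cone (12 to 8 mm wide, 4 mm high) on top. Fully engaged, the key's foot is at the washer.
- bolt2 (a joint): turn of bolt 2 in rad, growing clockwise from above (tightening). At 0 its flats lie within 0.4 rad (20 degrees) of the case's x and y, either way: not exactly known. Starts loose at 0 to 0.2; turns against a steady 0.08 N m until it comes up firm, which differs from bolt to bolt (from 1.1 to 1.4) and must be felt. Stays where it is left.
- bolt2_twist (a joint): elastic clockwise twist of bolt 2 with its seat under the key, in rad, on top of its turn: 0 when let go, 0.03 while it runs; 2.5 N m per rad. Climbs once the bolt is firm; more than 0.25 (about 0.6 N m) is overtightening.
- bolt3_seat (a point): on the axis of bolt 3 (-x -y corner of the case), at the top of its 32 mm washer, 64.5 mm above the bench; axes as the case, does not turn. Opposite bolt: 1. The head above is 16 mm square, 14 mm high, its top 2.5 mm bevelled to 12 mm square, with a blunt cone (12 to 8 mm wide, 4 mm high) on top. Fully engaged, the key's foot is at the washer.
- bolt3 (a joint): turn of bolt 3 in rad, growing clockwise from above (tightening). At 0 its flats lie within 0.4 rad (20 degrees) of the case's x and y, either way: not exactly known. Starts loose at 0 to 0.2; turns against a steady 0.08 N m until it comes up firm, which differs from bolt to bolt (from 1.1 to 1.4) and must be felt. Stays where it is left.
- bolt3_twist (a joint): elastic clockwise twist of bolt 3 with its seat under the key, in rad, on top of its turn: 0 when let go, 0.03 while it runs; 2.5 N m per rad. Climbs once the bolt is firm; more than 0.25 (about 0.6 N m) is overtightening.
- bolt4_seat (a point): on the axis of bolt 4 (+x -y corner of the case), at the top of its 32 mm washer, 64.5 mm above the bench; axes as the case, does not turn. Opposite bolt: 2. The head above is 16 mm square, 14 mm high, its top 2.5 mm bevelled to 12 mm square, with a blunt cone (12 to 8 mm wide, 4 mm high) on top. Fully engaged, the key's foot is at the washer.
- bolt4 (a joint): turn of bolt 4 in rad, growing clockwise from above (tightening). At 0 its flats lie within 0.4 rad (20 degrees) of the case's x and y, either way: not exactly known. Starts loose at 0 to 0.2; turns against a steady 0.08 N m until it comes up firm, which differs from bolt to bolt (from 1.1 to 1.4) and must be felt. Stays where it is left.
- bolt4_twist (a joint): elastic clockwise twist of bolt 4 with its seat under the key, in rad, on top of its turn: 0 when let go, 0.03 while it runs; 2.5 N m per rad. Climbs once the bolt is firm; more than 0.25 (about 0.6 N m) is overtightening.
- screwdriver: bystander: black-handled screwdriver, 200 mm, lying; origin under its middle
- alu_block: bystander: block of aluminium 50 x 34 x 34 mm; origin at the centre of its underside
- hammer: bystander: hammer, 260 mm, lying; origin under its middle
- file: bystander: file with wooden handle, 300 mm, lying; origin under its middle
- jar: bystander: glass jar, 68 mm wide and 85 mm tall; origin at the centre of its underside
- caliper: bystander: steel caliper, 200 mm, lying; origin under its beam
- steel_offcut: bystander: flat steel offcut 90 x 30 x 12 mm; origin at the centre of its underside

How it is judged:
On the way, in this order (a step that is already met when the one before it is completed fails the run):
1. the key is lifted out of the stand (z of key in the frame of stand_hole above 0.01 m), for 0.1 s.
2. first pass: all four bolts have had their first part-turn, none is fully tight yet (value of joint bolt1 between 0.38 and 1.05 rad and value of joint bolt2 between 0.38 and 1.05 rad and value of joint bolt3 between 0.38 and 1.05 rad and value of joint bolt4 between 0.38 and 1.05 rad), for 0.1 s.
3. second pass: all four bolts are firm (value of joint bolt1 above 1.15 rad and value of joint bolt2 above 1.27 rad and value of joint bolt3 above 1.09 rad and value of joint bolt4 above 1.21 rad), for 0.2 s.
At the end, for the whole second after the job is handed in: All four bolts are turned to within 0.05 rad of where they come up firm, and the key stands upright in the stand's square hole with its foot within 5 mm of the floor of the hole and 7 mm of its centre, still and released (all of step 3 and horizontal distance between key and stand_hole below 0.007 m and z of key in the frame of stand_hole below -0.02 m and angle between key's own z axis and vertical below 0.15 rad and linear speed of key below 0.02 m/s); the robot touches nothing.
It fails at once if not cross order: two neighbouring bolts have had their first turn (or are fully tight) while the other two have not (or are not) ((value of joint each of bolt1, bolt2 above 0.38 rad and value of joint each of bolt3, bolt4 below 0.34 rad) or (value of joint each of bolt2, bolt3 above 0.38 rad and value of joint each of bolt4, bolt1 below 0.34 rad) or (value of joint each of bolt3, bolt4 above 0.38 rad and value of joint each of bolt1, bolt2 below 0.34 rad) or (value of joint each of bolt4, bolt1 above 0.38 rad and value of joint each of bolt2, bolt3 below 0.34 rad) or (value of joint bolt1 above 1.15 rad and value of joint bolt2 above 1.27 rad and value of joint bolt3 below 1.02 rad and value of joint bolt4 below 1.14 rad) or (value of joint bolt2 above 1.27 rad and value of joint bolt3 above 1.09 rad and value of joint bolt4 below 1.14 rad and value of joint bolt1 below 1.08 rad) or (value of joint bolt3 above 1.09 rad and value of joint bolt4 above 1.21 rad and value of joint bolt1 below 1.08 rad and value of joint bolt2 below 1.2 rad) or (value of joint bolt4 above 1.21 rad and value of joint bolt1 above 1.15 rad and value of joint bolt2 below 1.2 rad and value of joint bolt3 below 1.02 rad)).
It fails at once if a bolt is drawn nearly tight while another has not had its first turn (value of joint any of bolt1, bolt2, bolt3, bolt4 above 1.05 rad and value of joint any of bolt1, bolt2, bolt3, bolt4 below 0.34 rad).
It fails at once if a bolt is overtightened: the torque on it twists it by more than 0.25 rad (about 0.6 N m) (value of joint any of bolt1_twist, bolt2_twist, bolt3_twist, bolt4_twist above 0.25 rad).
It fails at once if the key is rammed or pressed hard on the gear case or its bolts (over 150 N), or the hand itself pushes on them (over 4 N) (contact force between key and gearbox above 150 N or contact force between the arm and gearbox above 4 N).
It fails at once if a bystander is moved more than 20 mm (distance of any of screwdriver, alu_block, hammer, file, jar, caliper, steel_offcut from where it was at the start of the episode above 0.02 m).
It also fails if it takes over 72 s, if anything falls off the work surface, if the arm or the gripper's body presses on something with over 40 N, if the wrist force passes 120 N, or if a joint passes its speed limit or range.

## Working session

There is one attempt and no reset: what is moved stays moved. The work goes in short steps, Python scripts to look and compute and a tool call to move; the robot and the scene stay as the last step left them, time stands still between calls to the robot, and variables do not carry over. Pictures are saved under pics/ and viewed, at most 10 in all, crops included, and the job is handed in when it is done.

Besides the shell and the picture viewer there is one more tool, called as name(argument=value, ...) on one line, values as JSON. servo_tool: Moves the arm, as the interface text tells. Its arguments: {"type":"object","properties":{"moves":{"type":"array"},"force":{"type":"number"}},"required":["moves"]}

```bash
mkdir -p pics; ls; python3 - <<'E'
from cell import read_state, eyes, job, manip
import cv2,numpy as np
s=read_state()
for k,v in s.items(): print(k,np.round(v,3))
for n in("top","side"):
    c=eyes.capture(n); cv2.imwrite(f"pics/{n}0.png",c["pixels"]); np.savez(f"{n}0.npz",**c)
    print(n,c["fovy"],c["cx"],c["cy"],c["eye"],np.round(c["rotation"],3).tolist())
E
```

```text
pics
time_s 0.0
joint_pos [-1.277  0.088  1.372 -0.     1.684 -0.103]
dq [-0.    -0.001  0.001  0.    -0.002 -0.001]
joint_efforts [-1.0000e-03 -3.5187e+01 -3.1327e+01 -0.0000e+00  1.1000e-02  0.0000e+00]
ee_pos [ 0.212 -0.507  0.252]
tool_rot [-3.078 -0.619  0.   ]
ft_force [ 0.187 -0.905  0.362]
torque [ 0.024  0.029 -0.007]
finger_force 0.0
width 0.085
top 54.12658656776599 311.6734991067348 238.29709749769813 [0.5329877  0.01502568 1.02439435] [-2.164, 2.185, -0.073]
side 52.89604218982329 327.0255555608661 238.99275512722244 [ 0.52684837 -0.66240298  0.69422316] [-2.297, 0.103, -0.057]
```

View pics/top0.png

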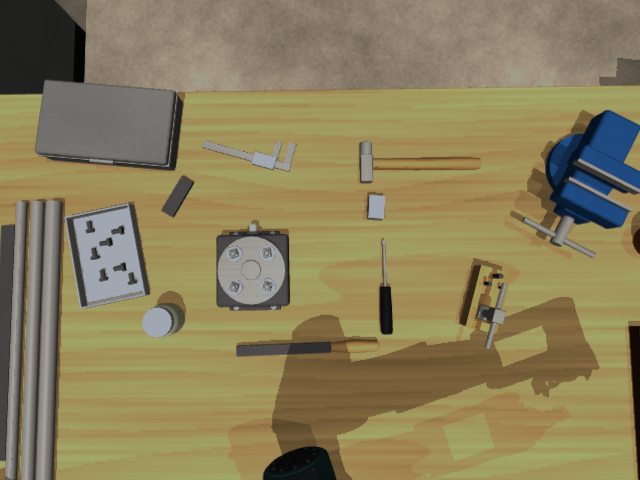

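View pics/side0.png

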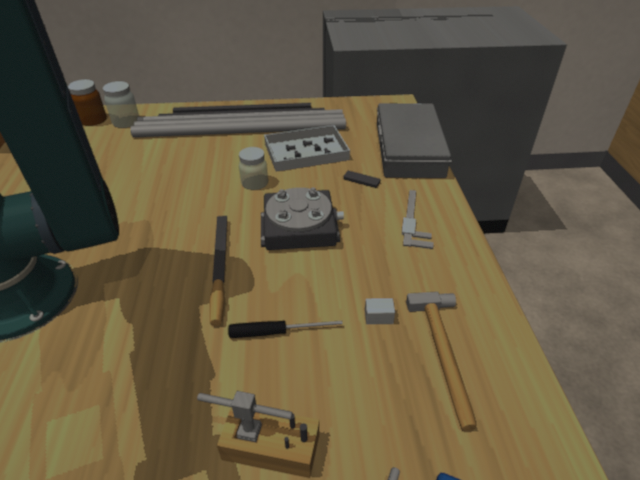

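The top view shows the stand and key around (485,305), with the cross bar running from (503,285) to (489,347). The case is centred near (253,270), with bolts at about (236,254), (267,254), (236,287) and (267,287). The side view agrees: the key stands in the wooden block at (245,415) and the drills are on its right.

```bash
cat > h.py <<'E'
import numpy as np,cv2
from scipy.spatial.transform import Rotation as R
def cloud(c):
    f=240/np.tan(np.radians(float(c["fovy"]))/2); v,u=np.mgrid[:480,:640]; z=c["z_map"]
    p=np.dstack([(u-c["cx"])/f*z,(v-c["cy"])/f*z,z])
    r=np.array(c["rotation"]); r=R.from_rotvec(r).as_matrix() if r.size==3 else r
    return p@r.T+c["eye"], r, f
def pix(c,u,v,h):
    _,r,f=cloud(c); d=r@np.array([(u-c["cx"])/f,(v-c["cy"])/f,1]); return c["eye"]+d*(h-c["eye"][2])/d[2]
E
python3 - <<'E'
from h import *
for n,boxes in (("top",dict(stand=(450,530,250,360),case=(210,295,225,315))),("side",dict(stand=(190,330,380,475),case=(255,350,180,255)))):
    c=dict(np.load(n+"0.npz")); P,r,f=cloud(c)
    for k,(a,b,d,e) in boxes.items():
        Q=P[d:e,a:b].reshape(-1,3)
        for nm,lo,hi in dict(stand=[("stand",.042,.048),("bar",.103,.113),("grip",.118,.126)],case=[("case",.046,.053),("cover",.059,.064),("bolttop",.079,.086),("boss",.066,.07)])[k]:
            q=Q[(Q[:,2]>lo)&(Q[:,2]<hi)]
            if len(q)<3: print(n,nm,len(q)); continue
            rc=cv2.minAreaRect((q[:,:2]*1000).astype(np.float32)); print(n,nm,len(q),np.round(q.mean(0),4),np.round(rc[0],1),np.round(rc[1],1),round(rc[2],1))
            if nm=="bolttop":
                L,lab,ct=cv2.kmeans(q[:,:2].astype(np.float32),4,None,(3,50,1e-6),5,cv2.KMEANS_PP_CENTERS); print(np.round(ct,4).tolist(),np.bincount(lab[:,0]))
    if n=="top":
        a=cv2.resize(c["pixels"][225:315,208:298],None,fx=6,fy=6,interpolation=2); a=a[:,:,:]
        b=cv2.resize(c["pixels"][255:355,455:515],None,fx=5.4,fy=5.4,interpolation=2)
        cv2.imwrite("pics/crop.png",np.hstack([a[:540,:470],b[:540]])); print(a.shape,b.shape)
E
```

```text
top stand 1147 [ 0.4872 -0.3293  0.0459] [ 482.2 -334.3] [ 65.8 130.4] 74.1
top bar 297 [ 0.4532 -0.3235  0.1094] [ 454.3 -322.1] [ 17.4 129.1] 73.1
top grip 159 [ 0.4539 -0.3247  0.1229] [ 453.4 -325.2] [22.  26.1] 75.3
top case 1330 [0.5478 0.1465 0.05  ] [551.9 152.2] [160.5 149.6] 0.9
top cover 1903 [0.5463 0.1531 0.0623] [546.7 151.9] [137.1 138.3] 44.8
top bolttop 154 [0.5473 0.1504 0.0818] [546.2 152.1] [83.1 82.8] 0.4
[[0.5130000114440918, 0.11729999631643295], [0.5809000134468079, 0.18610000610351562], [0.5813000202178955, 0.11819999665021896], [0.5120999813079834, 0.18539999425411224]] [39 37 41 37]
top boss 505 [0.5462 0.1498 0.0676] [545.5 154.2] [126.9 131. ] 86.6
(540, 540, 3) (540, 324, 3)
side stand 3143 [ 0.4859 -0.3409  0.0451] [ 481.4 -333.3] [ 65.1 130.9] 74.0
side bar 681 [ 0.4553 -0.3274  0.1084] [ 453.3 -326.1] [ 19.9 129.3] 75.6
side grip 323 [ 0.4536 -0.3255  0.1217] [ 453.5 -324.8] [22.4 26.4] 74.7
side case 847 [0.5471 0.1175 0.0498] [550.5 153.2] [155.8 153.1] 0.2
side cover 1261 [0.5468 0.1446 0.0624] [547.9 153.5] [140. 138.] 79.4
side bolttop 89 [0.5471 0.1498 0.0816] [547.  150.9] [82.2 80.4] 1.5
[[0.513700008392334, 0.11729999631643295], [0.5809000134468079, 0.18549999594688416], [0.5134000182151794, 0.18569999933242798], [0.5817999839782715, 0.11829999834299088]] [24 21 21 23]
side boss 252 [0.5463 0.1503 0.068 ] [551.2 150. ] [ 92.3 102.4] 89.9
```

View pics/crop.png

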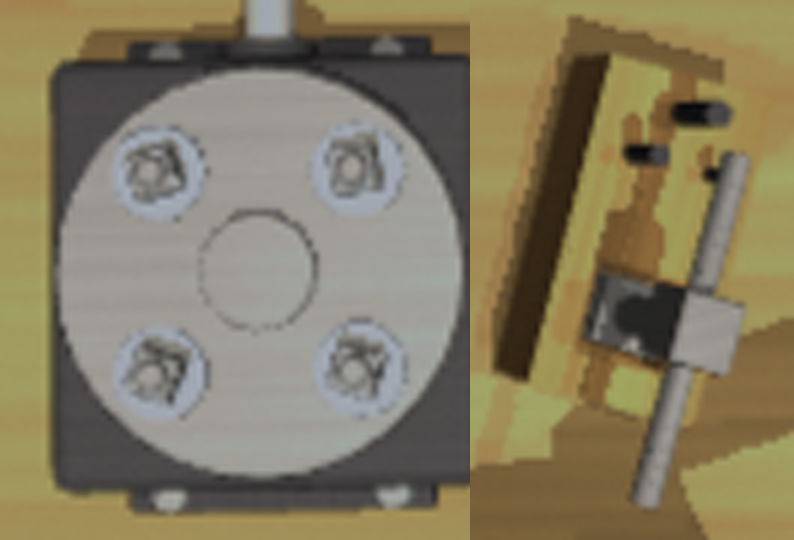

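The crop shows four square heads with distinguishable but blurred angles. The key stands in the hole about 30 mm from the stand centre, away from the drills. The fits match the given sizes: stand 65x130 mm, grip 22x26 mm, bolt square about 68 mm. Next I'll look at the bolts with the wrist camera.

servo_tool(moves=[1,-0.95,-0.1,0,0,0,1,1,-0.95,-0.1,0,0,0,1,1,-0.95,-0.1,0,0,0,1,1,-0.95,-0.1,0,0,0,1,1,-0.95,-0.1,0,0,0,1,1,-0.95,-0.1,0,0,0,1,1,-0.95,-0.1,0,0,0,1,1,-0.95,-0.1,0,0,0,1,1,-0.95,-0.1,0,0,0,1,1,-0.95,-0.1,0,0,0,1,1,-0.95,-0.1,0,0,0,1,1,-0.95,-0.1,0,0,0,1,1,-0.95,-0.1,0,0,0,1,1,-0.95,-0.1,0,0,0,1,1,-0.95,-0.1,0,0,0,1,1,-0.95,-0.1,0,0,0,1,1,-0.95,-0.1,0,0,0,1,1,-0.95,-0.1,0,0,0,1,1,-0.95,-0.1,0,0,0,1,0.8,-0.76,-0.1,0,0,0,1])

```text
time_s: 1.77
ee_pos: [0.4876, 0.1202, 0.3027]
tool_rot: [-3.079, -0.622, 0.001]
ft_force: [0.2, -0.5, -0.3]
width: 0.0856
finger_force: 0.0
```

servo_tool(moves=[0,0,0,0,0,-0.15,1,0,0,0,0,0,-0.15,1,0,0,0,0,0,-0.15,1,0,0,0,0,0,-0.15,1,0,0,0,0,0,-0.15,1,0,0,0,0,0,-0.15,1,0,0,0,0,0,-0.15,1,0,0,0,0,0,-0.15,1,0,0,0,0,0,-0.15,1,0,0,0,0,0,-0.145,1,0,0,0,0,0,0,1])

```text
time_s: 2.68
ee_pos: [0.4871, 0.1177, 0.3027]
tool_rot: [-2.219, -2.223, 0.002]
ft_force: [0.2, 0.2, -0.7]
width: 0.0858
finger_force: 0.0
```

```bash
cat > s.py <<'E'
from cell import read_state
import numpy as np
from scipy.spatial.transform import Rotation as R
s=read_state(); m=R.from_rotvec(s["tool_rot"]).as_matrix()
print("t%.2f"%s["time_s"],"p",np.round(s["ee_pos"],4),"yaw %.4f"%np.arctan2(m[1,0],m[0,0]),"zax",np.round(m[:,2],3),"F",np.round(s["ft_force"],1),"T",np.round(s["torque"],3),"w%.4f g%.0f"%(s["width"],s["finger_force"]),"q6 %.3f e6 %.3f"%(s["joint_pos"][5],s["joint_efforts"][5]))
E
python3 s.py; python3 - <<'E'
from cell import eyes
from h import *
c=eyes.capture("wrist"); np.savez("w0.npz",**c); cv2.imwrite("pics/w0.png",c["pixels"]); print(c["eye"],c["fovy"])
E
```

```text
t2.68 p [0.4871 0.1177 0.3027] yaw 1.5727 zax [-0.001 -0.    -1.   ] F [ 0.2  0.2 -0.7] T [ 0.015 -0.038 -0.02 ] w0.0858 g0 q6 0.122 e6 -0.810
[0.48652003 0.19038212 0.42300969] 66.82777723603259
```

View pics/w0.png

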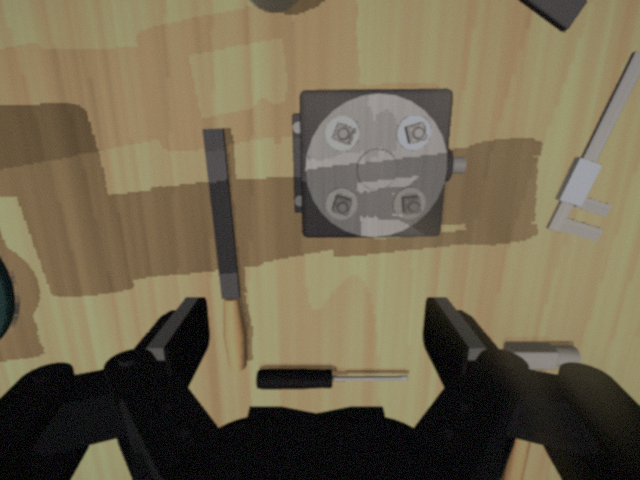

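The wrist view shows the case with bolts near (343,133), (415,132), (343,205) and (411,205). I'll enlarge each head to read its angle.

```bash
python3 - <<'E'
from h import *
c=dict(np.load("w0.npz")); I=c["pixels"]; P,r,f=cloud(c)
print(np.round(r,3).tolist())
t=[]
for u,v in ((343,133),(415,132),(343,205),(411,205)):
    k=cv2.resize(I[v-16:v+17,u-16:u+17],(297,297),interpolation=cv2.INTER_CUBIC); k=cv2.normalize(k,None,0,255,cv2.NORM_MINMAX)
    t.append(k)
    q=P[v-16:v+17,u-16:u+17].reshape(-1,3); top=q[(q[:,2]>.0795)]
    hd=q[q[:,2]>.0695]; rc=cv2.minAreaRect((hd[:,:2]*1000).astype(np.float32)); print(u,v,len(top),np.round(top.mean(0),4),len(hd),np.round(rc[0],1),np.round(rc[1],1),rc[2])
cv2.imwrite("pics/b0.png",np.vstack([np.hstack(t[:2]),np.hstack(t[2:])]))
E
```

```text
[[1.0, 0.002, -0.001], [0.002, -0.959, -0.282], [-0.001, 0.282, -0.959]]
343 133 115 [0.509  0.1871 0.0997] 323 [503.4 189.9] [15.9 31.5] 67.54202270507812
415 132 123 [0.5734 0.1879 0.0983] 347 [537.5 184.9] [101.   18.2] 4.078758716583252
343 205 104 [0.5105 0.1209 0.088 ] 288 [504.9 151.1] [20.3 84.4] 11.53006362915039
411 205 104 [0.5744 0.1236 0.0981] 303 [540.1 155.7] [ 21.5 125.9] 47.38425064086914
```

View pics/b0.png

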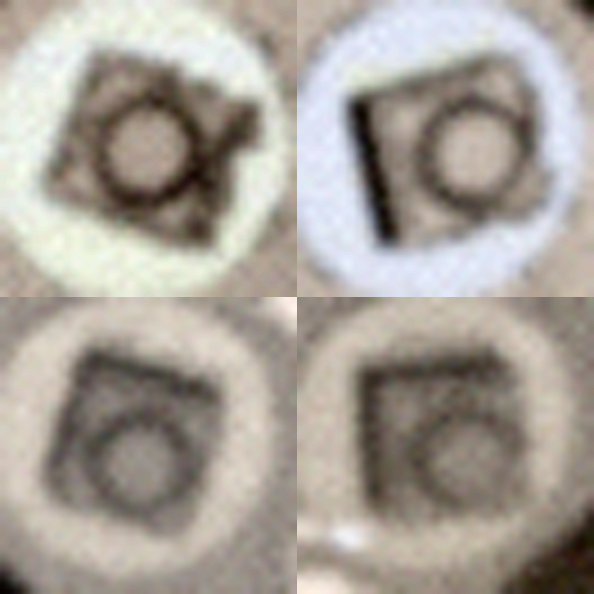

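Reading the heads (image right is +x, up is +y):

| Bolt | Position (x, y) | Head yaw |
|---|---|---|
| A | (.513, .186) | -0.31 |
| B | (.581, .186) | +0.27 |
| C | (.513, .118) | -0.30 |
| D | (.581, .118) | +0.09 |

The opposite pairs are A–D and B–C. Next I'll go and take the key.

servo_tool(moves=[-1,-0.1,0,0,0,0,1,-1,-0.1,0,0,0,0,1,-1,-0.1,0,0,0,0,1,-1,-0.1,0,0,0,0,1,-1,-0.1,0,0,0,0,1,-1,-0.1,0,0,0,0,1,-1,-0.1,0,0,0,0,1,-1,-0.1,0,0,0,0,1,-1,-0.1,0,0,0,0,1,-1,-0.1,0,0,0,0,1,-1,-0.1,0,0,0,0,1,-1,-0.1,0,0,0,0,1,-1,-0.1,0,0,0,0,1,-1,0,0,0,0,0,1,-1,0,0,0,0,0,1,-1,0,0,0,0,0,1,-1,0,0,0,0,0,1,-0.7,0,0,0,0,0,1])

```text
time_s: 4.23
ee_pos: [0.4545, -0.3268, 0.3027]
tool_rot: [-2.225, -2.217, 0.001]
ft_force: [-0.6, 1.3, -0.3]
width: 0.0853
finger_force: 0.0
```

servo_tool(moves=[0,0,0.3,0,0,0.156,1,0,0,0.3,0,0,0.156,1,0,0,0.3,0,0,0.156,1,0,0,0.3,0,0,0.156,1,0,0,0.3,0,0,0.156,1,0,0,0.3,0,0,0.156,1,0,0,0.3,0,0,0.156,1,0,0,0.3,0,0,0.156,1,0,0,0.3,0,0,0.156,1,0,0,0.3,0,0,0.156,1,0,0,0.3,0,0,0.156,1,0,0,0.3,0,0,0.156,1,0,0,0.3,0,0,0.156,1,0,0,0.3,0,0,0.156,1,0,0,0.3,0,0,0.156,1,0,0,0,0,0,0,1,0,0,0,0,0,0,1])

```text
time_s: 5.65
ee_pos: [0.4548, -0.3244, 0.1902]
tool_rot: [-3.113, 0.415, 0.002]
ft_force: [-0.0, -0.5, 0.9]
width: 0.0857
finger_force: 0.0
```

```bash
python3 s.py; python3 - <<'E'
from cell import eyes
from h import *
c=eyes.capture("wrist"); np.savez("w1.npz",**c); P,r,f=cloud(c); cv2.imwrite("pics/w1.png",c["pixels"])
q=P.reshape(-1,3); q=q[(q[:,2]>.116)&(q[:,2]<.128)&(np.hypot(q[:,0]-.4535,q[:,1]+.325)<.03)]
print(len(q),cv2.minAreaRect((q[:,:2]*1000).astype(np.float32)),q.mean(0))
E
```

```text
t5.65 p [ 0.4548 -0.3244  0.1902] yaw -0.2648 zax [-0.001  0.001 -1.   ] F [-0.  -0.5  0.9] T [ 0.074  0.012 -0.024] w0.0857 g0 q6 1.114 e6 0.125
1770 ((452.6839599609375, -324.5327453613281), (21.95882225036621, 26.332693099975586), 72.03466033935547) [ 0.45350289 -0.32476146  0.12143439]
```

servo_tool(moves=[-0.05,0,0.65,0,0,0,1,0,0,0.65,0,0,0,1,0,0,0.65,0,0,0,1,0,0,0.65,0,0,0,1,0,0,0.65,0,0,0,1,0,0,0.03,0,0,0,1,0,0,0,0,0,0,-1,0,0,0,0,0,0,-1,0,0,0,0,0,0,-1,0,0,0,0,0,0,-1,0,0,0,0,0,0,-1,0,0,0,0,0,0,-1,0,0,0,0,0,0,-1,0,0,0,0,0,0,-1,0,0,0,0,0,0,-1,0,0,0,0,0,0,-1,0,0,0,0,0,0,-1,0,0,0,0,0,0,-1], force=100)

```text
time_s: 7.2
ee_pos: [0.4543, -0.3252, 0.1102]
tool_rot: [3.112, -0.418, 0.004]
ft_force: [0.8, -0.5, 5.0]
width: 0.021
finger_force: 97.6
```

```bash
python3 s.py
```

```text
t7.20 p [ 0.4543 -0.3252  0.1102] yaw -0.2669 zax [ 0.002 -0.002 -1.   ] F [ 0.8 -0.5  5. ] T [-0.082 -0.03   0.005] w0.0210 g98 q6 1.115 e6 0.003
```

servo_tool(moves=[0,0,-0.5,0,0,0,-1,0,0,-0.8,0,0,0,-1,0,0,-0.8,0,0,0,-1,0,0,-0.8,0,0,0,-1,0,0,-0.8,0,0,0,-1,0,0,-0.8,0,0,0,-1,0,0,0,0,0,0,-1])

```text
time_s: 7.78
ee_pos: [0.4549, -0.3252, 0.2256]
tool_rot: [3.11, -0.417, 0.009]
ft_force: [0.4, -0.8, -0.9]
width: 0.0208
finger_force: 97.9
```

servo_tool(moves=[-0.15,-0.97,0,0,0,0,-1,-0.15,-0.97,0,0,0,0,-1,-0.15,-0.97,0,0,0,0,-1,-0.15,-0.97,0,0,0,0,-1,-0.15,-0.97,0,0,0,0,-1,-0.15,-0.97,0,0,0,0,-1,-0.15,-0.97,0,0,0,0,-1,-0.15,-0.97,0,0,0,0,-1,-0.15,-0.97,0,0,0,0,-1,-0.15,-0.97,0,0,0,0,-1,-0.15,-0.97,0,0,0,0,-1,-0.15,-0.97,0,0,0,0,-1,-0.15,-0.97,0,0,0,0,-1,-0.15,-0.97,0,0,0,0,-1,-0.15,-0.97,0,0,0,0,-1,-0.15,-0.97,0,0,0,0,-1,-0.15,-0.97,0,0,0,0,-1,-0.15,-0.97,0,0,0,0,-1,-0.15,-0.97,0,0,0,0,-1,-0.15,-0.97,0,0,0,0,-1])

```text
time_s: 9.45
ee_pos: [0.5081, 0.1643, 0.2189]
tool_rot: [3.112, -0.417, -0.007]
ft_force: [-0.3, 0.6, -3.8]
width: 0.0206
finger_force: 98.0
```

servo_tool(moves=[-0.15,-0.97,0,0,0,0,-1,0,0,0,0,0,-0.15,-1,0,0,0,0,0,-0.15,-1,0,0,0,0,0,-0.15,-1,0,0,0,0,0,-0.15,-1,0,0,0,0,0,-0.15,-1,0,0,0,0,0,-0.15,-1,0,0,0,0,0,-0.15,-1,0,0,0,0,0,-0.15,-1,0,0,0,0,0,-0.15,-1,0,0,0,0,0,-0.15,-1,0,0,0,0,0,-0.15,-1,0,0,0,0,0,-0.15,-1,0,0,0,0,0,-0.145,-1,0,0,0,0,0,0,-1,0,0,0,0,0,0,-1])

```text
time_s: 10.78
ee_pos: [0.5112, 0.1874, 0.2194]
tool_rot: [-2.539, -1.847, 0.005]
ft_force: [-0.4, 0.1, -2.8]
width: 0.021
finger_force: 98.4
```

```bash
python3 s.py; python3 - <<'E'
from cell import eyes
from h import *
c=eyes.capture("wrist"); np.savez("w2.npz",**c); cv2.imwrite("pics/w2.png",c["pixels"])
for n in ("side","top"):
    c=eyes.capture(n); np.savez(n+"2.npz",**c); P,r,f=cloud(c); q=P.reshape(-1,3)
    near=(abs(q[:,0]-.513)<.05)&(abs(q[:,1]-.186)<.05)
    for lo,hi in ((.128,.145),(.150,.19),(.19,.24)):
        k=q[near&(q[:,2]>lo)&(q[:,2]<hi)]
        if len(k)>5: print(n,lo,len(k),k.min(0).round(4),k.max(0).round(4),k.mean(0).round(4))
E
```

```text
t10.78 p [0.5112 0.1874 0.2194] yaw 1.2580 zax [-0.003 -0.001 -1.   ] F [-0.4  0.1 -2.8] T [0.015 0.004 0.002] w0.0210 g98 q6 0.560 e6 -0.108
side 0.128 100 [0.4956 0.1691 0.1285] [0.5298 0.1961 0.1449] [0.5131 0.1777 0.1375]
side 0.15 212 [0.497  0.17   0.1503] [0.5283 0.1985 0.1899] [0.5128 0.1806 0.1655]
side 0.19 506 [0.4875 0.1366 0.1901] [0.5375 0.2017 0.2399] [0.5116 0.177  0.2211]
top 0.128 18 [0.506  0.1693 0.1319] [0.5269 0.1875 0.1439] [0.5173 0.1749 0.1376]
top 0.15 56 [0.4956 0.1694 0.1506] [0.5233 0.1843 0.1704] [0.514  0.1757 0.1582]
top 0.19 152 [0.4897 0.1362 0.2013] [0.5326 0.1744 0.2293] [0.5043 0.1566 0.2186]
```

View pics/w2.png

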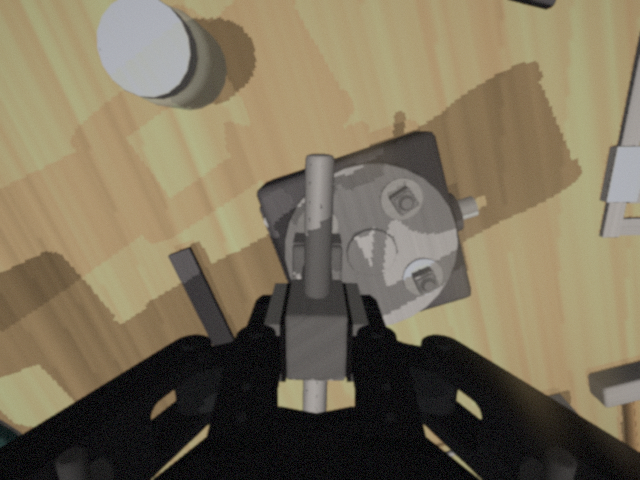

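The key hangs straight in the hand above bolt A. The side cloud puts its socket centre at (.5127,.186), and bolt A is at (.5128,.1856), so I'll lower it.

servo_tool(moves=[0,0,0.6,0,0,0,-1,0,0,0.6,0,0,0,-1,0,0,0.6,0,0,0,-1,0,0,0.15,0,0,0,-1,0,0,0.15,0,0,0,-1,0,0,0,0,0,0,-1])

```text
time_s: 11.43
ee_pos: [0.5119, 0.1875, 0.1683]
tool_rot: [-2.538, -1.851, 0.001]
ft_force: [-0.1, -0.6, -3.1]
width: 0.0205
finger_force: 98.2
```

servo_tool(moves=[0,0,0.1,0,0,0,-1,0,0,0.1,0,0,0,-1,0,0,0,0,0,0,-1])

```text
time_s: 11.68
ee_pos: [0.5122, 0.1876, 0.1641]
tool_rot: [2.538, 1.851, 0.001]
ft_force: [-0.5, -0.7, -3.8]
width: 0.0208
finger_force: 98.5
```

```bash
python3 s.py
```

```text
t11.68 p [0.5122 0.1876 0.1641] yaw 1.2606 zax [ 0.001  0.    -1.   ] F [-0.5 -0.7 -3.8] T [-0.02   0.006 -0.059] w0.0208 g98 q6 0.557 e6 0.002
```

servo_tool(moves=[0,0,0.1,0,0,0,-1,0,0,0.1,0,0,0,-1,0,0,0.1,0,0,0,-1,0,0,0,0,0,0.1,-1,0,0,0,0,0,0.1,-1,0,0,0,0,0,0,-1])

```text
time_s: 12.18
ee_pos: [0.512, 0.1875, 0.156]
tool_rot: [2.676, 1.645, -0.001]
ft_force: [-0.5, 0.3, -3.1]
width: 0.021
finger_force: 98.2
```

```bash
python3 s.py
```

```text
t12.18 p [0.512  0.1875 0.156 ] yaw 1.1024 zax [-0. -0. -1.] F [-0.5  0.3 -3.1] T [-0.007 -0.018 -0.013] w0.0210 g98 q6 0.716 e6 0.554
```

servo_tool(moves=[0,0,0,0,0,0.1,-1,0,0,0,0,0,0.1,-1,0,0,0,0,0,0,-1])

```text
time_s: 12.43
ee_pos: [0.5119, 0.1875, 0.1561]
tool_rot: [-2.796, -1.433, 0.001]
ft_force: [0.5, 0.4, -3.2]
width: 0.021
finger_force: 98.2
```

```bash
python3 s.py
```

```text
t12.43 p [0.5119 0.1875 0.1561] yaw 0.9473 zax [-0.001 -0.    -1.   ] F [ 0.5  0.4 -3.2] T [-0.006  0.048  0.048] w0.0210 g98 q6 0.871 e6 0.600
```

servo_tool(moves=[0,0,0,0,0,0.1,-1,0,0,0,0,0,0.1,-1,0,0,0,0,0,0,-1])

```text
time_s: 12.68
ee_pos: [0.512, 0.1875, 0.1561]
tool_rot: [2.899, 1.211, -0.0]
ft_force: [0.5, -0.5, -3.9]
width: 0.0206
finger_force: 98.0
```

```bash
python3 s.py; sleep 0.1; python3 -c "
from cell import read_state
print([read_state()['torque'] for _ in range(3)])"
```

```text
t12.68 p [0.512  0.1875 0.1561] yaw 0.7915 zax [-0. -0. -1.] F [ 0.5 -0.5 -3.9] T [-0.014  0.048  0.041] w0.0206 g98 q6 1.026 e6 0.615
[array([-0.01422268,  0.04846769,  0.04141871]), array([-0.01422268,  0.04846769,  0.04141871]), array([-0.01422268,  0.04846769,  0.04141871])]
```

Engagement is smooth. I'll finish A's part-turn, then go to the opposite bolt, D.

servo_tool(moves=[0,0,0,0,0,0.14,-1,0,0,0,0,0,0.14,-1,0,0,0,0,0,0.14,-1,0,0,0,0,0,0,-1])

```text
time_s: 13.02
ee_pos: [0.5123, 0.1873, 0.1561]
tool_rot: [3.057, 0.719, 0.001]
ft_force: [1.0, -1.1, -4.0]
width: 0.0204
finger_force: 98.0
```

```bash
python3 s.py
```

```text
t13.02 p [0.5123 0.1873 0.1561] yaw 0.4619 zax [ 0.001 -0.001 -1.   ] F [ 1.  -1.1 -4. ] T [-0.116 -0.212  0.094] w0.0204 g98 q6 1.356 e6 0.835
```

servo_tool(moves=[0,0,0,0,0,-0.13,-1,0,0,0,0,0,-0.12,-1,0,0,-0.5,0,0,0,-1,0,0,-0.6,0,0,0,-1,0,0,0,0,0,-0.14,-1,0,0,0,0,0,-0.14,-1,0,0,0,0,0,-0.14,-1,0,0,0,0,0,-0.14,-1,0,0,0,0,0,-0.14,-1,0,0,0,0,0,-0.14,-1,0,0,0,0,0,-0.14,-1,0,0,0,0,0,-0.14,-1,0,0,0,0,0,-0.14,-1,-0.99,0.82,0,0,0,0,-1,-0.99,0.82,0,0,0,0,-1,-0.99,0.82,0,0,0,0,-1,0,0,0,0,0,0,-1,0,0,0,0,0,0,-1])

```text
time_s: 14.52
ee_pos: [0.58, 0.1168, 0.1845]
tool_rot: [2.138, 2.301, 0.001]
ft_force: [-0.4, -0.4, -2.9]
width: 0.0207
finger_force: 98.6
```

```bash
python3 s.py; cat > k.py <<'E'
# socket centre from the side view: x from extents at socket heights
import sys; from cell import eyes
from h import *
x,y,z=map(float,sys.argv[1:4]); c=eyes.capture("side"); P,r,f=cloud(c); q=P.reshape(-1,3)
k=q[(abs(q[:,0]-x)<.03)&(abs(q[:,1]-y)<.03)&(q[:,2]>z+.003)&(q[:,2]<z+.019)]
print("socket",len(k),k[:,:2].min(0).round(4),k[:,:2].max(0).round(4),"xmid",np.round((k[:,0].min()+k[:,0].max())/2,4))
E
python3 k.py .581 .118 .091
```

```text
t14.52 p [0.58   0.1168 0.1845] yaw 1.6441 zax [ 0.  0. -1.] F [-0.4 -0.4 -2.9] T [0.029 0.017 0.019] w0.0207 g99 q6 0.030 e6 -0.034
socket 86 [0.5681 0.1015] [0.5953 0.1263] xmid 0.5817
```

servo_tool(moves=[0.08,0,0.2,0,0,0,-1,0,0,0.2,0,0,0,-1,0,0,0.15,0,0,0,-1,0,0,0.1,0,0,0,-1,0,0,0.1,0,0,0,-1,0,0,0,0,0,0,-1])

```text
time_s: 15.07
ee_pos: [0.5785, 0.1204, 0.1643]
tool_rot: [-2.136, -2.303, 0.001]
ft_force: [0.6, -0.5, -3.5]
width: 0.0208
finger_force: 98.6
```

```bash
python3 s.py
```

```text
t15.07 p [0.5785 0.1204 0.1643] yaw 1.6463 zax [-0.001 -0.    -1.   ] F [ 0.6 -0.5 -3.5] T [ 0.012 -0.091 -0.003] w0.0208 g99 q6 0.034 e6 0.006
```

servo_tool(moves=[0,0,0.11,0,0,0,-1,0,0,0.11,0,0,0,-1,0,0,0.11,0,0,0,-1,0,0,0,0,0,0,-1])

```text
time_s: 15.4
ee_pos: [0.5786, 0.12, 0.156]
tool_rot: [-2.137, -2.303, 0.001]
ft_force: [0.8, -0.3, -3.6]
width: 0.0206
finger_force: 98.6
```

servo_tool(moves=[0,0,0,0,0,0.145,-1,0,0,0,0,0,0.145,-1,0,0,0,0,0,0.145,-1,0,0,0,0,0,0.145,-1,0,0,0,0,0,0.145,-1,0,0,0,0,0,0.145,-1,0,0,0,0,0,0,-1])

```text
time_s: 15.98
ee_pos: [0.5799, 0.1201, 0.1568]
tool_rot: [2.785, 1.451, 0.004]
ft_force: [3.8, 0.4, -5.1]
width: 0.0209
finger_force: 98.0
```

```bash
python3 s.py
```

```text
t15.98 p [0.5799 0.1201 0.1568] yaw 0.9605 zax [ 0.003  0.    -1.   ] F [ 3.8  0.4 -5.1] T [ 0.126 -0.886  0.065] w0.0209 g98 q6 0.719 e6 0.869
```

servo_tool(moves=[0,0,0,0,0,0.15,-1,0,0,0,0,0,0,-1,0,0,0,0,0,-0.13,-1,0,0,0,0,0,-0.13,-1,0,0,-0.5,0,0,0,-1,0,0,-0.6,0,0,0,-1,0,0,0,0,0,-0.144,-1,0,0,0,0,0,-0.144,-1,0,0,0,0,0,-0.144,-1,0,0,0,0,0,-0.144,-1,0,0,0,0,0,-0.144,-1,0,0,0,0,0,-0.144,-1,0,0,0,0,0,-0.144,-1,0.85,0.23,0,0,0,0,-1,0.85,0.23,0,0,0,0,-1,0.85,0.23,0,0,0,0,-1,0,0,0,0,0,0,-1,0,0,0,0,0,0,-1])

```text
time_s: 17.48
ee_pos: [0.5777, 0.187, 0.1846]
tool_rot: [-1.898, -2.502, 0.002]
ft_force: [-0.2, -0.8, -2.6]
width: 0.0207
finger_force: 98.7
```

```bash
python3 s.py;python3 k.py .581 .186 .0935; python3 - <<'E'
from cell import eyes
from h import *
c=eyes.capture("wrist"); np.savez("w3.npz",**c); cv2.imwrite("pics/w3.png",c["pixels"])
E
```

```text
t17.48 p [0.5777 0.187  0.1846] yaw 1.8438 zax [-0.002 -0.001 -1.   ] F [-0.2 -0.8 -2.6] T [-0.028  0.047 -0.05 ] w0.0207 g99 q6 -0.053 e6 0.023
socket 99 [0.5641 0.17  ] [0.5952 0.1959] xmid 0.5797
```

View pics/w3.png

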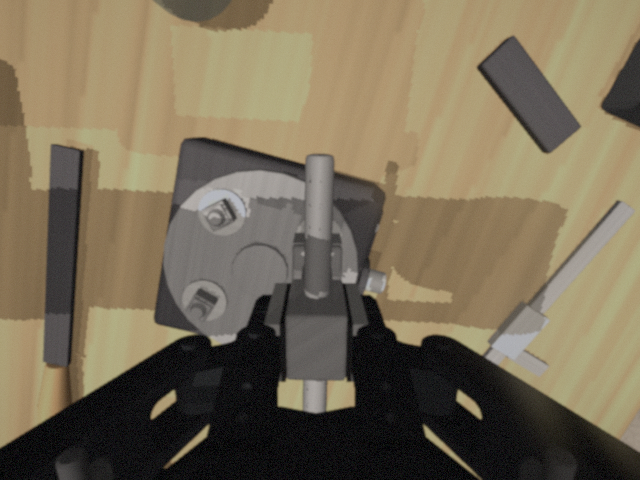

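The view shows A (at 218,210) turned and the key hanging straight over B. I'll lower it on B.

servo_tool(moves=[-0.03,0.035,0.2,0,0,0,-1,0,0,0.2,0,0,0,-1,0,0,0.15,0,0,0,-1,0,0,0.1,0,0,0,-1,0,0,0.1,0,0,0,-1,0,0,0,0,0,0,-1])

```text
time_s: 18.08
ee_pos: [0.5795, 0.1863, 0.1652]
tool_rot: [-1.902, -2.499, -0.002]
ft_force: [0.0, 2.8, -3.9]
width: 0.021
finger_force: 98.6
```

servo_tool(moves=[0,0,0.06,0,0,0,-1,0,0,0,0,0,0,-1])

```text
time_s: 18.25
ee_pos: [0.5794, 0.1863, 0.1639]
tool_rot: [-1.902, -2.5, -0.002]
ft_force: [-0.2, 2.4, -2.6]
width: 0.0209
finger_force: 98.8
```

```bash
python3 s.py
```

```text
t18.25 p [0.5794 0.1863 0.1639] yaw 1.8408 zax [ 0.     0.001 -1.   ] F [-0.2  2.4 -2.6] T [ 0.754 -0.003 -0.018] w0.0209 g99 q6 -0.053 e6 0.011
```

servo_tool(moves=[0.03,0,0.11,0,0,0,-1,0,0,0.11,0,0,0,-1,0,0,0.1,0,0,0,-1,0,0,0,0,0,0,-1])

```text
time_s: 18.58
ee_pos: [0.579, 0.1865, 0.1551]
tool_rot: [-1.902, -2.499, 0.001]
ft_force: [-0.5, 1.7, -4.2]
width: 0.0206
finger_force: 99.0
```

servo_tool(moves=[0,0,0,0,0,0.15,-1,0,0,0,0,0,0.15,-1,0,0,0,0,0,0.15,-1,0,0,0,0,0,0.15,-1,0,0,0,0,0,0.15,-1,0,0,0,0,0,0.15,-1,0,0,0,0,0,0.15,-1,0,0,0,0,0,0,-1])

```text
time_s: 19.25
ee_pos: [0.5794, 0.1874, 0.1553]
tool_rot: [-2.745, -1.524, -0.002]
ft_force: [1.5, 5.7, -5.8]
width: 0.0209
finger_force: 98.5
```

```bash
python3 s.py
```

```text
t19.25 p [0.5794 0.1874 0.1553] yaw 1.0134 zax [ 0.     0.002 -1.   ] F [ 1.5  5.7 -5.8] T [ 1.162 -0.21   0.033] w0.0209 g99 q6 0.776 e6 0.850
```

servo_tool(moves=[0,0,0,0,0,-0.13,-1,0,0,0,0,0,-0.13,-1,0,0,-0.5,0,0,0,-1,0,0,-0.6,0,0,0,-1,0,0,0,0,0,-0.07,-1,-0.84,-0.44,0,0,0,0,-1,-0.84,-0.44,0,0,0,0,-1,-0.84,-0.44,0,0,0,0,-1,-0.84,-0.44,0,0,0,0,-1,0,0,0,0,0,0,-1,0,0,0,0,0,0,-1])

```text
time_s: 20.17
ee_pos: [0.5121, 0.1173, 0.1839]
tool_rot: [2.526, 1.865, -0.002]
ft_force: [0.1, 0.7, -2.6]
width: 0.0209
finger_force: 99.0
```

```bash
python3 s.py;python3 k.py .513 .118 .0935
```

```text
t20.17 p [0.5121 0.1173 0.1839] yaw 1.2722 zax [ 0.    -0.002 -1.   ] F [ 0.1  0.7 -2.6] T [ 0.03  -0.008 -0.005] w0.0209 g99 q6 0.417 e6 -0.019
socket 109 [0.4968 0.0992] [0.5301 0.1282] xmid 0.5135
```

servo_tool(moves=[0.07,-0.02,0.2,0,0,0,-1,0,0,0.2,0,0,0,-1,0,0,0.15,0,0,0,-1,0,0,0.1,0,0,0,-1,0,0,0.1,0,0,0,-1,0,0,0.05,0,0,0,-1,0,0,0,0,0,0,-1])

```text
time_s: 20.8
ee_pos: [0.5126, 0.1207, 0.163]
tool_rot: [-2.524, -1.87, 0.001]
ft_force: [0.5, -0.5, -2.7]
width: 0.0205
finger_force: 99.0
```

```bash
python3 s.py
```

```text
t20.80 p [0.5126 0.1207 0.163 ] yaw 1.2750 zax [-0.001 -0.    -1.   ] F [ 0.5 -0.5 -2.7] T [ 0.022  0.005 -0.003] w0.0205 g99 q6 0.419 e6 0.000
```

servo_tool(moves=[0,0,0.1,0,0,0,-1,0,0,0.1,0,0,0,-1,0,0,0.08,0,0,0,-1,0,0,0,0,0,0,-1])

```text
time_s: 21.13
ee_pos: [0.5124, 0.1206, 0.1559]
tool_rot: [-2.524, -1.869, 0.001]
ft_force: [0.9, 0.2, -3.4]
width: 0.0207
finger_force: 99.0
```

servo_tool(moves=[0,0,0,0,0,0.15,-1,0,0,0,0,0,0.15,-1,0,0,0,0,0,0.15,-1,0,0,0,0,0,0.15,-1,0,0,0,0,0,0.15,-1,0,0,0,0,0,0.15,-1,0,0,0,0,0,0.15,-1,0,0,0,0,0,0,-1])

```text
time_s: 21.8
ee_pos: [0.5131, 0.1196, 0.1565]
tool_rot: [3.061, 0.697, 0.001]
ft_force: [1.1, -3.0, -3.4]
width: 0.0209
finger_force: 98.4
```

```bash
python3 s.py
```

```text
t21.80 p [0.5131 0.1196 0.1565] yaw 0.4480 zax [ 0.001 -0.002 -1.   ] F [ 1.1 -3.  -3.4] T [-0.703 -0.286  0.057] w0.0209 g98 q6 1.246 e6 0.896
```

First pass is done on all four. I'll lift and check the head angles with the wrist camera before going on.

servo_tool(moves=[0,0,0,0,0,-0.13,-1,0,0,0,0,0,-0.13,-1,0,0,-0.5,0,0,0,-1,0,0,-0.6,0,0,0,-1,0,0,-0.4,0,0,-0.146,-1,0,0,-0.4,0,0,-0.146,-1,0,0,-0.4,0,0,-0.146,-1,0,0,-0.4,0,0,-0.146,-1,0,0,-0.4,0,0,-0.146,-1,0,0,-0.4,0,0,-0.146,-1,0,0,-0.4,0,0,-0.146,-1,0,0,-0.4,0,0,-0.146,-1,0,-1,0,0,0,0,-1,0,-1,0,0,0,0,-1,0,-0.8,0,0,0,0,-1,0,0,0,0,0,0,-1,0,0,0,0,0,0,-1])

```text
time_s: 23.22
ee_pos: [0.4423, 0.121, 0.2656]
tool_rot: [2.219, 2.222, 0.004]
ft_force: [0.5, -0.2, -3.2]
width: 0.0204
finger_force: 99.4
```

```bash
python3 s.py; python3 - <<'E'
from cell import eyes
from h import *
c=eyes.capture("wrist"); np.savez("w4.npz",**c); _,r,f=cloud(c); t=[]; 
for x,y in ((.513,.186),(.581,.186),(.513,.118),(.581,.118)):
    d=r.T@(np.array([x,y,.0735])-c["eye"]); u,v=int(c["cx"]+f*d[0]/d[2]),int(c["cy"]+f*d[1]/d[2]); print(u,v)
    k=cv2.resize(c["pixels"][v-16:v+17,u-16:u+17],(297,297),interpolation=cv2.INTER_CUBIC); t.append(cv2.normalize(k,None,0,255,cv2.NORM_MINMAX))
cv2.imwrite("pics/b4.png",np.vstack([np.hstack(t[:2]),np.hstack(t[2:])]))
E
```

```text
t23.22 p [0.4423 0.121  0.2656] yaw 1.5721 zax [ 0.003  0.001 -1.   ] F [ 0.5 -0.2 -3.2] T [-0.001 -0.032  0.003] w0.0204 g99 q6 0.142 e6 0.007
401 139
482 139
395 219
472 219
```

View pics/b4.png

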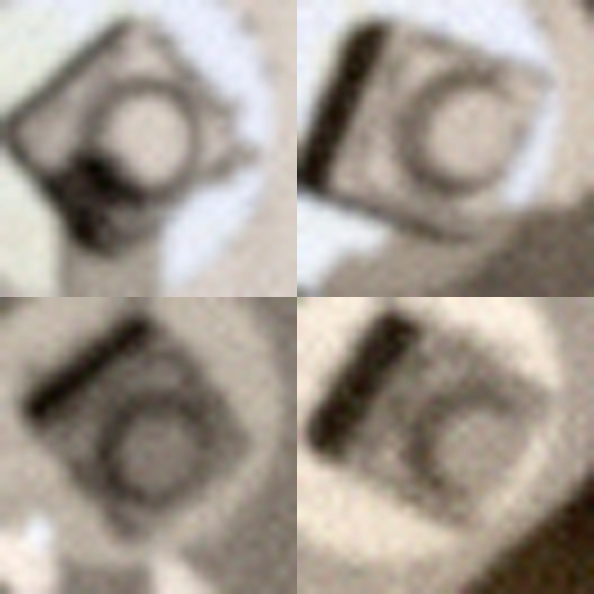

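Measured head yaws are A -0.89, B -0.35, C -0.89 and D -0.50. Each bolt has turned about 0.6 rad, matching the key motion, so the first pass is good. Second pass starts at C.

servo_tool(moves=[-0.06,0.83,0,0,0,0,-1,0,1,0,0,0,0,-1,0,1,0,0,0,0,-1,0,0,0.4,0,0,0.145,-1,0,0,0.4,0,0,0.145,-1,0,0,0.4,0,0,0.145,-1,0,0,0.4,0,0,0.145,-1,0,0,0.4,0,0,0.145,-1,0,0,0.4,0,0,0.145,-1,0,0,0.4,0,0,0.145,-1,0,0,0.4,0,0,0.145,-1,0,0,0,0,0,0,-1,0,0,0,0,0,0,-1])

```text
time_s: 24.35
ee_pos: [0.5138, 0.1191, 0.1834]
tool_rot: [-2.97, -1.023, 0.003]
ft_force: [0.6, 0.6, -2.5]
width: 0.0207
finger_force: 99.3
```

```bash
python3 s.py;python3 k.py .513 .118 .095
```

```text
t24.35 p [0.5138 0.1191 0.1834] yaw 0.6632 zax [-0.002 -0.    -1.   ] F [ 0.6  0.6 -2.5] T [-0.022 -0.021  0.043] w0.0207 g99 q6 1.028 e6 0.108
socket 118 [0.4956 0.0996] [0.5317 0.1241] xmid 0.5137
```

servo_tool(moves=[0,0,0.2,0,0,0,-1,0,0,0.2,0,0,0,-1,0,0,0.15,0,0,0,-1,0,0,0.1,0,0,0,-1,0,0,0.1,0,0,0,-1,0,0,0,0,0,0,-1])

```text
time_s: 24.9
ee_pos: [0.5131, 0.1191, 0.1645]
tool_rot: [-2.971, -1.019, 0.002]
ft_force: [-0.4, 0.4, -3.2]
width: 0.0209
finger_force: 99.3
```

```bash
python3 s.py
```

```text
t24.90 p [0.5131 0.1191 0.1645] yaw 0.6609 zax [-0.001 -0.    -1.   ] F [-0.4  0.4 -3.2] T [0.012 0.004 0.015] w0.0209 g99 q6 1.030 e6 -0.002
```

servo_tool(moves=[0,0,0.12,0,0,0,-1,0,0,0.12,0,0,0,-1,0,0,0.1,0,0,0,-1,0,0,0,0,0,0,-1])

```text
time_s: 25.23
ee_pos: [0.5131, 0.1191, 0.156]
tool_rot: [-2.971, -1.019, 0.002]
ft_force: [-0.1, 0.2, -3.0]
width: 0.0208
finger_force: 99.4
```

servo_tool(moves=[0,0,0,0,0,0.13,-1,0,0,0,0,0,0.13,-1,0,0,0,0,0,0.13,-1,0,0,0,0,0,0.13,-1,0,0,0,0,0,0,-1])

```text
time_s: 25.65
ee_pos: [0.5134, 0.119, 0.1566]
tool_rot: [3.116, 0.393, -0.001]
ft_force: [-0.3, -0.7, -3.8]
width: 0.021
finger_force: 99.2
```

```bash
python3 s.py
```

```text
t25.65 p [0.5134 0.119  0.1566] yaw 0.2508 zax [-0.    -0.001 -1.   ] F [-0.3 -0.7 -3.8] T [-0.109  0.038  0.012] w0.0210 g99 q6 1.440 e6 0.783
```

servo_tool(moves=[0,0,0,0,0,0.1,-1,0,0,0,0,0,0,-1])

```text
time_s: 25.82
ee_pos: [0.5134, 0.1189, 0.1566]
tool_rot: [3.129, 0.274, -0.0]
ft_force: [1.0, -0.8, -3.0]
width: 0.0206
finger_force: 99.3
```

```bash
python3 s.py
```

```text
t25.82 p [0.5134 0.1189 0.1566] yaw 0.1749 zax [-0.    -0.001 -1.   ] F [ 1.  -0.8 -3. ] T [-0.16  -0.028  0.047] w0.0206 g99 q6 1.516 e6 0.571
```

servo_tool(moves=[0,0,0,0,0,0.1,-1,0,0,0,0,0,0,-1])

```text
time_s: 25.98
ee_pos: [0.5135, 0.1189, 0.1566]
tool_rot: [3.137, 0.153, -0.0]
ft_force: [-0.2, -0.4, -3.4]
width: 0.0212
finger_force: 99.1
```

```bash
python3 s.py
```

```text
t25.98 p [0.5135 0.1189 0.1566] yaw 0.0972 zax [-0.    -0.001 -1.   ] F [-0.2 -0.4 -3.4] T [-0.261 -0.045  0.07 ] w0.0212 g99 q6 1.594 e6 0.569
```

servo_tool(moves=[0,0,0,0,0,0.1,-1,0,0,0,0,0,0,-1])

```text
time_s: 26.15
ee_pos: [0.5135, 0.1188, 0.1567]
tool_rot: [3.141, 0.03, -0.0]
ft_force: [-0.2, -1.7, -4.4]
width: 0.0209
finger_force: 99.1
```

```bash
python3 s.py
```

```text
t26.15 p [0.5135 0.1188 0.1567] yaw 0.0191 zax [-0.    -0.001 -1.   ] F [-0.2 -1.7 -4.4] T [-0.365 -0.069  0.012] w0.0209 g99 q6 1.672 e6 0.569
```

servo_tool(moves=[0,0,0,0,0,0.1,-1,0,0,0,0,0,0,-1])

```text
time_s: 26.32
ee_pos: [0.5135, 0.1187, 0.1567]
tool_rot: [3.139, -0.093, 0.0]
ft_force: [1.0, -2.3, -4.2]
width: 0.0207
finger_force: 99.0
```

```bash
python3 s.py
```

```text
t26.32 p [0.5135 0.1187 0.1567] yaw -0.0590 zax [ 0.    -0.001 -1.   ] F [ 1.  -2.3 -4.2] T [-0.451 -0.154  0.053] w0.0207 g99 q6 1.750 e6 0.569
```

Joint 6 effort is a clean signal, steady at 0.569 while the bolt runs. I'll keep going.

servo_tool(moves=[0,0,0,0,0,0.1,-1,0,0,0,0,0,0,-1])

```text
time_s: 26.48
ee_pos: [0.5136, 0.1187, 0.1567]
tool_rot: [3.133, -0.215, 0.0]
ft_force: [0.4, -2.4, -4.6]
width: 0.0205
finger_force: 99.0
```

```bash
python3 s.py
```

```text
t26.48 p [0.5136 0.1187 0.1567] yaw -0.1370 zax [ 0.    -0.001 -1.   ] F [ 0.4 -2.4 -4.6] T [-0.563 -0.152  0.159] w0.0205 g99 q6 1.828 e6 0.688
```

servo_tool(moves=[0,0,0,0,0,0.1,-1,0,0,0,0,0,0,-1])

```text
time_s: 26.65
ee_pos: [0.5136, 0.1186, 0.1567]
tool_rot: [3.122, -0.337, 0.0]
ft_force: [0.5, -3.4, -3.8]
width: 0.0206
finger_force: 98.8
```

```bash
python3 s.py
```

```text
t26.65 p [0.5136 0.1186 0.1567] yaw -0.2152 zax [ 0.    -0.001 -1.   ] F [ 0.5 -3.4 -3.8] T [-0.708 -0.199  0.303] w0.0206 g99 q6 1.906 e6 0.807
```

C is firm at about 0.3 N m. I'll release it and go to the opposite bolt, B.

servo_tool(moves=[0,0,0,0,0,-0.14,-1,0,0,0,0,0,-0.13,-1,0,0,0,0,0,-0.13,-1,0,0,-0.5,0,0,0,-1,0,0,-0.6,0,0,0,-1,0,0,0,0,0,-0.158,-1,0,0,0,0,0,-0.158,-1,0,0,0,0,0,-0.158,-1,0,0,0,0,0,-0.158,-1,0,0,0,0,0,-0.158,-1,0,0,0,0,0,-0.158,-1,0,0,0,0,0,-0.158,-1,0,0,0,0,0,-0.158,-1,0,0,0,0,0,-0.158,-1,0.87,0.38,0,0,0,0,-1,0.87,0.38,0,0,0,0,-1,0.87,0.38,0,0,0,0,-1,0.87,0.38,0,0,0,0,-1,0,0,0,0,0,0,-1,0,0,0,0,0,0,-1])

```text
time_s: 28.32
ee_pos: [0.58, 0.1885, 0.1849]
tool_rot: [-2.58, -1.792, -0.001]
ft_force: [0.4, -1.3, -2.7]
width: 0.0207
finger_force: 99.4
```

```bash
python3 s.py;python3 k.py .581 .186 .095
```

```text
t28.32 p [0.58   0.1885 0.1849] yaw 1.2142 zax [-0.     0.001 -1.   ] F [ 0.4 -1.3 -2.7] T [-0.005  0.005  0.013] w0.0207 g99 q6 0.578 e6 0.015
socket 101 [0.5653 0.1692] [0.5988 0.1975] xmid 0.5821
```

servo_tool(moves=[-0.02,-0.04,0.2,0,0,0,-1,0,0,0.2,0,0,0,-1,0,0,0.15,0,0,0,-1,0,0,0.13,0,0,0,-1,0,0,0.13,0,0,0,-1,0,0,0,0,0,0,-1])

```text
time_s: 28.87
ee_pos: [0.5783, 0.1873, 0.1633]
tool_rot: [-2.582, -1.789, -0.0]
ft_force: [1.0, 0.8, -3.7]
width: 0.0213
finger_force: 99.6
```

```bash
python3 s.py
```

```text
t28.87 p [0.5783 0.1873 0.1633] yaw 1.2119 zax [-0.     0.001 -1.   ] F [ 1.   0.8 -3.7] T [ 0.279 -0.155 -0.045] w0.0213 g100 q6 0.578 e6 0.008
```

servo_tool(moves=[0,0,0.12,0,0,0,-1,0,0,0.12,0,0,0,-1,0,0,0.1,0,0,0,-1,0,0,0,0,0,0,-1])

```text
time_s: 29.2
ee_pos: [0.5785, 0.1873, 0.1549]
tool_rot: [-2.582, -1.789, 0.0]
ft_force: [1.2, 0.8, -3.6]
width: 0.0207
finger_force: 99.6
```

servo_tool(moves=[0,0,0,0,0,0.13,-1,0,0,0,0,0,0.13,-1,0,0,0,0,0,0.13,-1,0,0,0,0,0,0.13,-1,0,0,0,0,0,0,-1])

```text
time_s: 29.62
ee_pos: [0.5794, 0.1877, 0.1553]
tool_rot: [-2.892, -1.227, -0.004]
ft_force: [3.9, 2.8, -4.3]
width: 0.0206
finger_force: 99.0
```

```bash
python3 s.py
```

```text
t29.62 p [0.5794 0.1877 0.1553] yaw 0.8024 zax [ 0.002  0.001 -1.   ] F [ 3.9  2.8 -4.3] T [ 0.614 -0.841  0.039] w0.0206 g99 q6 0.988 e6 0.786
```

servo_tool(moves=[0,0,0,0,0,0.12,-1,0,0,0,0,0,0,-1])

```text
time_s: 29.78
ee_pos: [0.5794, 0.1877, 0.1554]
tool_rot: [-2.945, -1.093, -0.004]
ft_force: [4.4, 2.6, -5.9]
width: 0.0207
finger_force: 98.9
```

```bash
python3 s.py
```

```text
t29.78 p [0.5794 0.1877 0.1554] yaw 0.7105 zax [ 0.002  0.001 -1.   ] F [ 4.4  2.6 -5.9] T [ 0.712 -1.038  0.034] w0.0207 g99 q6 1.080 e6 0.672
```

servo_tool(moves=[0.04,0.01,0,0,0,0.1,-1,0,0,0,0,0,0,-1])

```text
time_s: 29.95
ee_pos: [0.5797, 0.1878, 0.1554]
tool_rot: [2.985, 0.978, 0.001]
ft_force: [2.9, 2.1, -5.5]
width: 0.0207
finger_force: 99.1
```

```bash
python3 s.py
```

```text
t29.95 p [0.5797 0.1878 0.1554] yaw 0.6333 zax [ 0.001  0.    -1.   ] F [ 2.9  2.1 -5.5] T [ 0.483 -0.784  0.064] w0.0207 g99 q6 1.158 e6 0.573
```

servo_tool(moves=[0,0,0,0,0,0.1,-1,0,0,0,0,0,0,-1])

```text
time_s: 30.12
ee_pos: [0.5798, 0.1877, 0.1554]
tool_rot: [3.021, 0.861, 0.001]
ft_force: [2.9, 2.0, -6.3]
width: 0.0207
finger_force: 99.0
```

```bash
python3 s.py
```

```text
t30.12 p [0.5798 0.1877 0.1554] yaw 0.5551 zax [ 0.001  0.    -1.   ] F [ 2.9  2.  -6.3] T [ 0.526 -0.854  0.069] w0.0207 g99 q6 1.236 e6 0.569
```

servo_tool(moves=[0,0,0,0,0,0.1,-1,0,0,0,0,0,0,-1])

```text
time_s: 30.28
ee_pos: [0.5797, 0.1877, 0.1554]
tool_rot: [3.053, 0.742, 0.001]
ft_force: [4.3, 2.9, -6.1]
width: 0.0207
finger_force: 98.9
```

```bash
python3 s.py
```

```text
t30.28 p [0.5797 0.1877 0.1554] yaw 0.4769 zax [ 0.001  0.    -1.   ] F [ 4.3  2.9 -6.1] T [ 0.494 -0.985  0.141] w0.0207 g99 q6 1.314 e6 0.569
```

servo_tool(moves=[0,0,0,0,0,0.1,-1,0,0,0,0,0,0,-1])

```text
time_s: 30.45
ee_pos: [0.5798, 0.1876, 0.1554]
tool_rot: [3.079, 0.622, 0.002]
ft_force: [3.6, 2.1, -6.3]
width: 0.0208
finger_force: 98.9
```

```bash
python3 s.py
```

```text
t30.45 p [0.5798 0.1876 0.1554] yaw 0.3986 zax [ 0.001 -0.    -1.   ] F [ 3.6  2.1 -6.3] T [ 0.495 -1.08   0.135] w0.0208 g99 q6 1.392 e6 0.611
```

servo_tool(moves=[0,0,0,0,0,0.1,-1,0,0,0,0,0,0,-1])

```text
time_s: 30.62
ee_pos: [0.5799, 0.1876, 0.1555]
tool_rot: [3.101, 0.501, 0.002]
ft_force: [4.5, 2.2, -5.9]
width: 0.0209
finger_force: 98.6
```

```bash
python3 s.py
```

```text
t30.62 p [0.5799 0.1876 0.1555] yaw 0.3204 zax [ 0.001 -0.    -1.   ] F [ 4.5  2.2 -5.9] T [ 0.49  -1.099  0.233] w0.0209 g99 q6 1.470 e6 0.690
```

servo_tool(moves=[0,0,0,0,0,0.08,-1,0,0,0,0,0,0,-1])

```text
time_s: 30.78
ee_pos: [0.5799, 0.1876, 0.1555]
tool_rot: [3.115, 0.405, 0.002]
ft_force: [4.6, 1.6, -6.5]
width: 0.0205
finger_force: 98.5
```

```bash
python3 s.py
```

```text
t30.78 p [0.5799 0.1876 0.1555] yaw 0.2584 zax [ 0.001 -0.    -1.   ] F [ 4.6  1.6 -6.5] T [ 0.535 -1.085  0.349] w0.0205 g98 q6 1.533 e6 0.704
```

B is firm. Next is A.

servo_tool(moves=[0,0,0,0,0,-0.15,-1,0,0,0,0,0,-0.15,-1,0,0,0,0,0,-0.15,-1,0,0,-0.5,0,0,0,-1,0,0,-0.6,0,0,0,-1,0,0,0,0,0,-0.08,-1,-0.71,-0.54,0,0,0,0,-1,-0.71,-0.54,0,0,0,0,-1,-0.71,-0.54,0,0,0,0,-1,0,0,0,0,0,0,-1,0,0,0,0,0,0,-1])

```text
time_s: 31.7
ee_pos: [0.5108, 0.1858, 0.1835]
tool_rot: [2.965, 1.037, -0.004]
ft_force: [0.4, -0.2, -2.3]
width: 0.0203
finger_force: 99.6
```

```bash
python3 s.py;python3 k.py .513 .186 .095
```

```text
t31.70 p [0.5108 0.1858 0.1835] yaw 0.6728 zax [-0.002 -0.001 -1.   ] F [ 0.4 -0.2 -2.3] T [-0.003 -0.004  0.023] w0.0203 g100 q6 1.143 e6 -0.002
socket 116 [0.4936 0.1668] [0.53   0.1887] xmid 0.5118
```

servo_tool(moves=[0.07,-0.01,0.2,0,0,0,-1,0,0,0.2,0,0,0,-1,0,0,0.15,0,0,0,-1,0,0,0.13,0,0,0,-1,0,0,0.1,0,0,0,-1,0,0,0,0,0,0,-1])

```text
time_s: 32.25
ee_pos: [0.5134, 0.1874, 0.1623]
tool_rot: [-2.967, -1.033, 0.004]
ft_force: [0.2, 0.0, -3.4]
width: 0.0208
finger_force: 99.6
```

```bash
python3 s.py
```

```text
t32.25 p [0.5134 0.1874 0.1623] yaw 0.6701 zax [-0.002 -0.001 -1.   ] F [ 0.2  0.  -3.4] T [0.019 0.028 0.035] w0.0208 g100 q6 1.147 e6 -0.001
```

servo_tool(moves=[0,0,0.12,0,0,0,-1,0,0,0.12,0,0,0,-1,0,0,0.06,0,0,0,-1,0,0,0,0,0,0,-1])

```text
time_s: 32.58
ee_pos: [0.5135, 0.1875, 0.1555]
tool_rot: [2.967, 1.033, -0.001]
ft_force: [-0.9, 0.9, -3.7]
width: 0.0205
finger_force: 99.5
```

servo_tool(moves=[0,0,0,0,0,0.13,-1,0,0,0,0,0,0.13,-1,0,0,0,0,0,0.13,-1,0,0,0,0,0,0.13,-1,0,0,0,0,0,0,-1])

```text
time_s: 33.0
ee_pos: [0.5131, 0.1872, 0.1557]
tool_rot: [3.114, 0.407, -0.003]
ft_force: [-2.2, -1.1, -3.5]
width: 0.0208
finger_force: 99.3
```

```bash
python3 s.py
```

```text
t33.00 p [0.5131 0.1872 0.1557] yaw 0.2602 zax [-0.002 -0.001 -1.   ] F [-2.2 -1.1 -3.5] T [-0.33   0.501  0.003] w0.0208 g99 q6 1.557 e6 0.783
```

servo_tool(moves=[0,0,0,0,0,0.12,-1,0,0,0,0,0,0,-1])

```text
time_s: 33.17
ee_pos: [0.5131, 0.1871, 0.1557]
tool_rot: [3.129, 0.264, -0.003]
ft_force: [-2.8, -2.9, -3.5]
width: 0.0208
finger_force: 99.3
```

```bash
python3 s.py
```

```text
t33.17 p [0.5131 0.1871 0.1557] yaw 0.1683 zax [-0.002 -0.001 -1.   ] F [-2.8 -2.9 -3.5] T [-0.48   0.497  0.05 ] w0.0208 g99 q6 1.649 e6 0.669
```

servo_tool(moves=[-0.02,0,0,0,0,0.1,-1,0,0,0,0,0,0,-1])

```text
time_s: 33.33
ee_pos: [0.513, 0.187, 0.1557]
tool_rot: [3.137, 0.143, -0.001]
ft_force: [-1.0, -2.8, -4.2]
width: 0.0205
finger_force: 99.1
```

```bash
python3 s.py
```

```text
t33.33 p [0.513  0.187  0.1557] yaw 0.0912 zax [-0.001 -0.001 -1.   ] F [-1.  -2.8 -4.2] T [-0.5    0.294  0.026] w0.0205 g99 q6 1.726 e6 0.571
```

servo_tool(moves=[0,0,0,0,0,0.1,-1,0,0,0,0,0,0,-1])

```text
time_s: 33.5
ee_pos: [0.5131, 0.187, 0.1557]
tool_rot: [3.14, 0.021, -0.001]
ft_force: [-0.9, -2.6, -4.1]
width: 0.0205
finger_force: 99.1
```

```bash
python3 s.py
```

```text
t33.50 p [0.5131 0.187  0.1557] yaw 0.0131 zax [-0.001 -0.001 -1.   ] F [-0.9 -2.6 -4.1] T [-0.641  0.307  0.056] w0.0205 g99 q6 1.804 e6 0.570
```

servo_tool(moves=[0,0,0,0,0,0.1,-1,0,0,0,0,0,0,-1])

```text
time_s: 33.67
ee_pos: [0.5131, 0.1869, 0.1557]
tool_rot: [3.138, -0.102, -0.001]
ft_force: [-1.5, -2.6, -4.5]
width: 0.0208
finger_force: 99.0
```

```bash
python3 s.py
```

```text
t33.67 p [0.5131 0.1869 0.1557] yaw -0.0652 zax [-0.001 -0.001 -1.   ] F [-1.5 -2.6 -4.5] T [-0.779  0.328  0.085] w0.0208 g99 q6 1.882 e6 0.571
```

servo_tool(moves=[0,0,0,0,0,0.1,-1,0,0,0,0,0,0,-1])

```text
time_s: 33.83
ee_pos: [0.5131, 0.1868, 0.1557]
tool_rot: [3.132, -0.225, -0.001]
ft_force: [-2.0, -3.9, -4.9]
width: 0.0205
finger_force: 99.0
```

```bash
python3 s.py
```

```text
t33.83 p [0.5131 0.1868 0.1557] yaw -0.1436 zax [-0.001 -0.002 -1.   ] F [-2.  -3.9 -4.9] T [-0.891  0.252  0.045] w0.0205 g99 q6 1.961 e6 0.572
```

servo_tool(moves=[0,0,0,0,0,0.1,-1,0,0,0,0,0,0,-1])

```text
time_s: 34.0
ee_pos: [0.5131, 0.1868, 0.1557]
tool_rot: [3.12, -0.348, -0.001]
ft_force: [-1.8, -4.7, -5.3]
width: 0.0207
finger_force: 99.0
```

```bash
python3 s.py
```

```text
t34.00 p [0.5131 0.1868 0.1557] yaw -0.2220 zax [-0.001 -0.002 -1.   ] F [-1.8 -4.7 -5.3] T [-1.131  0.312  0.092] w0.0207 g99 q6 2.039 e6 0.573
```

servo_tool(moves=[0,0,0,0,0,0.1,-1,0,0,0,0,0,0,-1])

```text
time_s: 34.17
ee_pos: [0.5131, 0.1867, 0.1557]
tool_rot: [3.104, -0.47, -0.001]
ft_force: [-1.4, -4.8, -4.6]
width: 0.0207
finger_force: 99.0
```

```bash
python3 s.py
```

```text
t34.17 p [0.5131 0.1867 0.1557] yaw -0.3006 zax [-0.001 -0.002 -1.   ] F [-1.4 -4.8 -4.6] T [-1.106  0.34   0.06 ] w0.0207 g99 q6 2.118 e6 0.536
```

servo_tool(moves=[0,0,0,0,0,0.1,-1,0,0,0,0,0,0,-1])

```text
time_s: 34.33
ee_pos: [0.5131, 0.1866, 0.1557]
tool_rot: [3.083, -0.591, -0.0]
ft_force: [-1.8, -5.3, -5.1]
width: 0.0207
finger_force: 98.9
```

```bash
python3 s.py
```

```text
t34.33 p [0.5131 0.1866 0.1557] yaw -0.3791 zax [-0.001 -0.002 -1.   ] F [-1.8 -5.3 -5.1] T [-1.168  0.289  0.149] w0.0207 g99 q6 2.196 e6 0.612
```

servo_tool(moves=[0,0,0,0,0,0.1,-1,0,0,0,0,0,0,-1])

```text
time_s: 34.5
ee_pos: [0.5131, 0.1866, 0.1557]
tool_rot: [3.057, -0.712, -0.0]
ft_force: [-1.9, -5.6, -5.7]
width: 0.0205
finger_force: 98.7
```

```bash
python3 s.py
```

```text
t34.50 p [0.5131 0.1866 0.1557] yaw -0.4573 zax [-0.001 -0.002 -1.   ] F [-1.9 -5.6 -5.7] T [-1.28   0.327  0.279] w0.0205 g99 q6 2.274 e6 0.733
```

A is firm. Last bolt is D.

servo_tool(moves=[0,0,0,0,0,-0.15,-1,0,0,0,0,0,-0.15,-1,0,0,0,0,0,-0.15,-1,0,0,-0.5,0,0,0,-1,0,0,-0.6,0,0,0,-1,0,0,0,0,0,-0.158,-1,0,0,0,0,0,-0.158,-1,0,0,0,0,0,-0.158,-1,0,0,0,0,0,-0.158,-1,0,0,0,0,0,-0.158,-1,0,0,0,0,0,-0.158,-1,0,0,0,0,0,-0.158,-1,0,0,0,0,0,-0.158,-1,0,0,0,0,0,-0.158,-1,-0.245,0.915,0,0,0,-0.06,-1,-0.245,0.915,0,0,0,0,-1,-0.245,0.915,0,0,0,0,-1,-0.245,0.915,0,0,0,0,-1,0,0,0,0,0,0,-1,0,0,0,0,0,0,-1])

```text
time_s: 36.17
ee_pos: [0.5817, 0.1205, 0.1851]
tool_rot: [-2.714, -1.582, -0.006]
ft_force: [-0.6, 0.9, -2.5]
width: 0.021
finger_force: 99.4
```

```bash
python3 s.py;python3 k.py .581 .118 .095
```

```text
t36.17 p [0.5817 0.1205 0.1851] yaw 1.0554 zax [ 0.003  0.002 -1.   ] F [-0.6  0.9 -2.5] T [ 0.045 -0.018  0.031] w0.0210 g99 q6 0.623 e6 -0.026
socket 114 [0.5656 0.1019] [0.6009 0.1253] xmid 0.5832
```

servo_tool(moves=[-0.06,-0.02,0.2,0,0,0,-1,0,0,0.2,0,0,0,-1,0,0,0.15,0,0,0,-1,0,0,0.13,0,0,0,-1,0,0,0.13,0,0,0,-1,0,0,0,0,0,0,-1])

```text
time_s: 36.72
ee_pos: [0.5787, 0.1198, 0.1625]
tool_rot: [-2.713, -1.584, 0.0]
ft_force: [0.4, 0.7, -3.7]
width: 0.0206
finger_force: 99.5
```

```bash
python3 s.py
```

```text
t36.72 p [0.5787 0.1198 0.1625] yaw 1.0571 zax [-0.  0. -1.] F [ 0.4  0.7 -3.7] T [ 0.137 -0.273  0.06 ] w0.0206 g100 q6 0.622 e6 0.015
```

servo_tool(moves=[0,0,0.12,0,0,0,-1,0,0,0.12,0,0,0,-1,0,0,0.1,0,0,0,-1,0,0,0,0,0,0,-1])

```text
time_s: 37.05
ee_pos: [0.579, 0.1196, 0.1548]
tool_rot: [-2.713, -1.584, -0.001]
ft_force: [0.3, 1.8, -1.8]
width: 0.0205
finger_force: 99.5
```

servo_tool(moves=[0,0,0,0,0,0.13,-1,0,0,0,0,0,0.13,-1,0,0,0,0,0,0.13,-1,0,0,0,0,0,0.13,-1,0,0,0,0,0,0,-1])

```text
time_s: 37.47
ee_pos: [0.5802, 0.1197, 0.155]
tool_rot: [2.979, 0.998, 0.006]
ft_force: [4.2, 2.5, -4.4]
width: 0.0209
finger_force: 99.2
```

```bash
python3 s.py
```

```text
t37.47 p [0.5802 0.1197 0.155 ] yaw 0.6467 zax [ 0.004  0.001 -1.   ] F [ 4.2  2.5 -4.4] T [ 0.468 -1.003  0.075] w0.0209 g99 q6 1.032 e6 0.787
```

servo_tool(moves=[0,0,0,0,0,0.12,-1,0,0,0,0,0,0,-1])

```text
time_s: 37.63
ee_pos: [0.5802, 0.1196, 0.155]
tool_rot: [3.021, 0.86, 0.006]
ft_force: [4.7, 1.7, -4.1]
width: 0.0208
finger_force: 99.2
```

```bash
python3 s.py
```

```text
t37.63 p [0.5802 0.1196 0.155 ] yaw 0.5548 zax [ 0.003  0.001 -1.   ] F [ 4.7  1.7 -4.1] T [ 0.483 -1.174  0.095] w0.0208 g99 q6 1.123 e6 0.676
```

servo_tool(moves=[0.04,0.02,0,0,0,0.1,-1,0,0,0,0,0,0,-1])

```text
time_s: 37.8
ee_pos: [0.5806, 0.1197, 0.155]
tool_rot: [-3.052, -0.743, -0.002]
ft_force: [2.2, 2.4, -2.4]
width: 0.021
finger_force: 99.4
```

```bash
python3 s.py
```

```text
t37.80 p [0.5806 0.1197 0.155 ] yaw 0.4776 zax [ 0.001  0.001 -1.   ] F [ 2.2  2.4 -2.4] T [ 0.475 -0.798  0.1  ] w0.0210 g99 q6 1.201 e6 0.570
```

servo_tool(moves=[0,0,0,0,0,0.1,-1,0,0,0,0,0,0,-1])

```text
time_s: 37.97
ee_pos: [0.5806, 0.1196, 0.155]
tool_rot: [-3.079, -0.623, -0.003]
ft_force: [2.4, 2.0, -3.2]
width: 0.0208
finger_force: 99.3
```

```bash
python3 s.py
```

```text
t37.97 p [0.5806 0.1196 0.155 ] yaw 0.3996 zax [ 0.002  0.    -1.   ] F [ 2.4  2.  -3.2] T [ 0.477 -0.954  0.042] w0.0208 g99 q6 1.279 e6 0.569
```

servo_tool(moves=[0,0,0,0,0,0.1,-1,0,0,0,0,0,0,-1])

```text
time_s: 38.13
ee_pos: [0.5806, 0.1195, 0.155]
tool_rot: [3.101, 0.503, 0.003]
ft_force: [3.6, 2.4, -3.2]
width: 0.0209
finger_force: 99.2
```

```bash
python3 s.py
```

```text
t38.13 p [0.5806 0.1195 0.155 ] yaw 0.3214 zax [ 0.002  0.    -1.   ] F [ 3.6  2.4 -3.2] T [ 0.467 -1.093  0.08 ] w0.0209 g99 q6 1.357 e6 0.588
```

servo_tool(moves=[0,0,0,0,0,0.1,-1,0,0,0,0,0,0,-1])

```text
time_s: 38.3
ee_pos: [0.5806, 0.1195, 0.155]
tool_rot: [3.118, 0.381, 0.003]
ft_force: [4.0, 1.4, -4.1]
width: 0.0207
finger_force: 99.0
```

```bash
python3 s.py
```

```text
t38.30 p [0.5806 0.1195 0.155 ] yaw 0.2431 zax [ 0.002  0.    -1.   ] F [ 4.   1.4 -4.1] T [ 0.457 -1.051  0.239] w0.0207 g99 q6 1.435 e6 0.669
```

servo_tool(moves=[0,0,0,0,0,0.08,-1,0,0,0,0,0,0,-1])

```text
time_s: 38.47
ee_pos: [0.5807, 0.1195, 0.155]
tool_rot: [3.129, 0.284, 0.003]
ft_force: [5.2, 1.3, -4.9]
width: 0.0211
finger_force: 98.9
```

```bash
python3 s.py
```

```text
t38.47 p [0.5807 0.1195 0.155 ] yaw 0.1811 zax [ 0.002 -0.    -1.   ] F [ 5.2  1.3 -4.9] T [ 0.386 -1.155  0.321] w0.0211 g99 q6 1.497 e6 0.685
```

All four bolts are firm. Taking the key back to the stand.

servo_tool(moves=[0,0,0,0,0,-0.15,-1,0,0,0,0,0,-0.15,-1,0,0,0,0,0,-0.15,-1,0,0,-0.5,0,0,0,-1,0,0,-0.7,0,0,0,-1,0,0,-0.7,0,0,0,-1,0,0,-0.7,0,0,0,-1,0,0,0,0,0,0.146,-1,0,0,0,0,0,0.146,-1,0,0,0,0,0,0.146,-1,0,0,0,0,0,0.146,-1,0,0,0,0,0,0.146,-1,0,0,0,0,0,0.146,-1,0,0,0,0,0,0.146,-1,0,0,0,0,0,0,-1])

```text
time_s: 39.72
ee_pos: [0.5785, 0.1188, 0.2192]
tool_rot: [3.111, -0.425, -0.007]
ft_force: [0.3, -0.1, -3.1]
width: 0.0208
finger_force: 99.3
```

servo_tool(moves=[-0.01,0.97,0,0,0,0,-1,-0.01,0.97,0,0,0,0,-1,-0.01,0.97,0,0,0,0,-1,-0.01,0.97,0,0,0,0,-1,-0.01,0.97,0,0,0,0,-1,-0.01,0.97,0,0,0,0,-1,-0.01,0.97,0,0,0,0,-1,-0.01,0.97,0,0,0,0,-1,-0.01,0.97,0,0,0,0,-1,-0.01,0.97,0,0,0,0,-1,-0.01,0.97,0,0,0,0,-1,-0.01,0.97,0,0,0,0,-1,-0.01,0.97,0,0,0,0,-1,-0.01,0.97,0,0,0,0,-1,-0.01,0.97,0,0,0,0,-1,-0.01,0.97,0,0,0,0,-1,-0.01,0.97,0,0,0,0,-1,-0.01,0.97,0,0,0,0,-1,-0.01,0.97,0,0,0,0,-1,0,0,0,0,0,0,-1])

```text
time_s: 41.38
ee_pos: [0.4489, -0.3267, 0.2193]
tool_rot: [3.111, -0.426, -0.006]
ft_force: [-0.8, 0.6, -2.0]
width: 0.0205
finger_force: 99.4
```

servo_tool(moves=[0,0,0,0,0,0,-1,0,0,0,0,0,0,-1])

```text
time_s: 41.55
ee_pos: [0.4509, -0.3224, 0.2195]
tool_rot: [-3.112, 0.422, 0.003]
ft_force: [-1.0, 1.1, -2.7]
width: 0.0208
finger_force: 99.4
```

```bash
python3 s.py; python3 k.py .4535 -.325 .13; python3 - <<'E'
from cell import eyes
from h import *
c=eyes.capture("side"); np.savez("side5.npz",**c); P,r,f=cloud(c); q=P.reshape(-1,3)
d=r.T@(np.array([.46,-.325,.1])-c["eye"]); u,v=int(c["cx"]+f*d[0]/d[2]),int(c["cy"]+f*d[1]/d[2])
k=c["pixels"][max(0,v-110):v+90,max(0,u-110):u+110]; cv2.imwrite("pics/s5.png",cv2.resize(k,None,fx=2.7,fy=2.7)); print(u,v)
E
```

```text
t41.55 p [ 0.4509 -0.3224  0.2195] yaw -0.2698 zax [-0.002  0.002 -1.   ] F [-1.   1.1 -2.7] T [ 0.05  -0.051 -0.032] w0.0208 g99 q6 1.118 e6 -0.023
socket 198 [ 0.4332 -0.3384] [ 0.4668 -0.3116] xmid 0.45
249 407
```

View pics/s5.png

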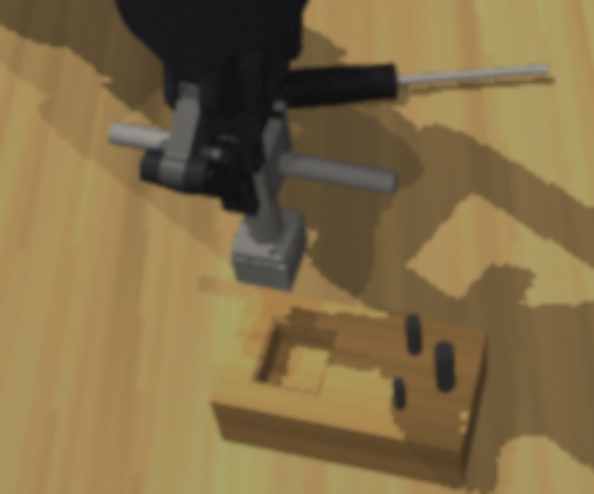

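The side view shows the empty square hole at crop (295,360) and the key upright beside it and above. I'll shift about 4.5 mm and lower.

servo_tool(moves=[0.16,0.09,0.6,0,0,0.006,-1,0,0,0.7,0,0,0,-1,0,0,0.7,0,0,0,-1,0,0,0.6,0,0,0,-1,0,0,0.4,0,0,0,-1,0,0,0,0,0,0,-1,0,0,0,0,0,0,-1])

```text
time_s: 42.23
ee_pos: [0.4548, -0.3256, 0.1446]
tool_rot: [-3.111, 0.431, 0.001]
ft_force: [0.1, -0.5, -2.5]
width: 0.0208
finger_force: 99.4
```

```bash
python3 s.py; python3 k.py .4535 -.325 .055
```

```text
t42.23 p [ 0.4548 -0.3256  0.1446] yaw -0.2756 zax [-0.001  0.001 -1.   ] F [ 0.1 -0.5 -2.5] T [-0.04  -0.001  0.059] w0.0208 g99 q6 1.124 e6 -0.004
socket 160 [ 0.4374 -0.3415] [ 0.4706 -0.3151] xmid 0.454
```

servo_tool(moves=[0,0,0.25,0,0,0,-1,0,0,0.25,0,0,0,-1,0,0,0.25,0,0,0,-1,0,0,0.25,0,0,0,-1,0,0,0.2,0,0,0,-1,0,0,0.12,0,0,0,-1,0,0,0,0,0,0,-1])

```text
time_s: 42.87
ee_pos: [0.4544, -0.3261, 0.1109]
tool_rot: [-3.111, 0.434, 0.002]
ft_force: [0.4, -0.8, -2.6]
width: 0.0207
finger_force: 99.7
```

```bash
python3 s.py
```

```text
t42.87 p [ 0.4544 -0.3261  0.1109] yaw -0.2771 zax [-0.001  0.001 -1.   ] F [ 0.4 -0.8 -2.6] T [ 0.037 -0.017  0.036] w0.0207 g100 q6 1.124 e6 -0.000
```

servo_tool(moves=[0,0,0.04,0,0,0,-1,0,0,0,0,0,0,-1,0,0,0,0,0,0,0,0,0,0,0,0,0,0,0,0,0,0,0,0,0.5,0,0,0,0,0,0,1,0,0,0,0,0,0,1,0,0,0,0,0,0,1,0,0,0,0,0,0,1,0,0,-0.3,0,0,0,1,0,0,-0.6,0,0,0,1,0,0,-0.8,0,0,0,1,0,0,-0.8,0,0,0,1,0,0,-0.8,0,0,0,1,0,0,-0.8,0,0,0,1,0,0,0,0,0,0,1])

```text
time_s: 44.2
ee_pos: [0.4564, -0.3278, 0.2194]
tool_rot: [3.106, -0.433, 0.013]
ft_force: [0.4, -0.6, 1.0]
width: 0.0856
finger_force: 0.0
```

```bash
python3 s.py; python3 - <<'E'
from cell import eyes
from h import *
for n in ("side","wrist"):
    c=eyes.capture(n); P,r,f=cloud(c); q=P.reshape(-1,3); near=np.hypot(q[:,0]-.4535,q[:,1]+.325)<.035
    for lo,hi in ((.115,.13),):
        k=q[near&(q[:,2]>lo)&(q[:,2]<hi)]; print(n,len(k),k[:,2].mean(),cv2.minAreaRect((k[:,:2]*1000).astype(np.float32)))
    k=q[near&(q[:,2]>.046)&(q[:,2]<.08)]; print(k.mean(0),k.min(0),k.max(0))
E
```

```text
t44.20 p [ 0.4564 -0.3278  0.2194] yaw -0.2770 zax [ 0.008 -0.007 -1.   ] F [ 0.4 -0.6  1. ] T [ 0.038 -0.005  0.023] w0.0856 g0 q6 1.124 e6 0.000
side 354 0.12129795643953413 ((454.7417907714844, -325.0445556640625), (23.179105758666992, 26.14965057373047), 73.631103515625)
[ 0.45599992 -0.33134333  0.05125856] [ 0.41869014 -0.35892639  0.04600469] [ 0.48718793 -0.30124438  0.07979609]
wrist 1397 0.12138924389341285 ((453.6600036621094, -325.45361328125), (21.5718936920166, 25.687646865844727), 73.07019805908203)
[ 0.46024256 -0.32754078  0.04727292] [ 0.42076435 -0.35844432  0.04600074] [ 0.48730059 -0.29070325  0.05677705]
```

The key is back on the floor of its hole. Its grip top is at 0.1213 m, the same as at the start, its position is within about 1 mm, and it is released. Handing in.

```bash
python3 -c "
from cell import job
print(job.hand_in())"
```

```text
the job is handed in; nothing more can be done
None
```

I tightened all four bolts in cross order, each felt coming up firm at about 0.3–0.35 N m. The key is standing back in its hole and released, and I handed the job in at about 44 s; the hand-in returned no verdict.

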